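# Charge the mill jar with grinding balls and lock it

### The job

Charge the mill jar: lift its lid off and lay it on the plaster bat, then take the scoop from the rack and with it (no fingers in the canisters) ladle every grinding ball out of whichever stoneware canister holds them and tip them into the mill jar from just above its mouth. Finish by hanging the scoop back fully home in the rack's middle slot and closing the jar: lid on, then the square keeper bar turned to lie down fully in both forks over it; leave the kiln stilts in the other canister and the rest of the table as they are.

Things in the scene. Friction and masses are not known exactly. Their poses are not given: they have to be found in the camera images.
- canister_a_mouth (a point): Fixed slab-built stoneware canister, 200 mm long (x), 112 wide, 88 high, x roughly away from the robot; the two are alike, and which one holds the balls changes from start to start (see where the balls are). This point: centre of its mouth, at the top face; the mouth is 118 mm (x) by 80 mm (y), in an 8 mm top slab. Inside it is wider, 184 by 96 mm. z up.
- canister_a_floor (a point): Middle of that canister's flat inner floor, 80 mm below and 26 mm to +x of its mouth's centre, same axes. The flat runs 29 mm to either side in x and 32 mm in y; beyond, it slopes up: 18 degrees to the near wall (at x = -113 mm), 50 degrees to the far wall (x = +71 mm), 45 degrees to the side walls (y = 48 mm), so what it holds gathers on the flat.
- canister_b_mouth (a point): Fixed slab-built stoneware canister, 200 mm long (x), 112 wide, 88 high, x roughly away from the robot; the two are alike, and which one holds the balls changes from start to start (see where the balls are). This point: centre of its mouth, at the top face; the mouth is 118 mm (x) by 80 mm (y), in an 8 mm top slab. Inside it is wider, 184 by 96 mm. z up.
- canister_b_floor (a point): Middle of that canister's flat inner floor, 80 mm below and 26 mm to +x of its mouth's centre, same axes. The flat runs 29 mm to either side in x and 32 mm in y; beyond, it slopes up: 18 degrees to the near wall (at x = -113 mm), 50 degrees to the far wall (x = +71 mm), 45 degrees to the side walls (y = 48 mm), so what it holds gathers on the flat.
- ball1: White porcelain grinding ball, 22 mm in diameter, 20 g; the origin is its centre. Four to six balls are there at a start (None for the rest), all lying on the inner floor of one canister.
- ball2: White porcelain grinding ball, 22 mm in diameter, 20 g; the origin is its centre. As ball1.
- ball3: White porcelain grinding ball, 22 mm in diameter, 20 g; the origin is its centre. As ball1.
- ball4: White porcelain grinding ball, 22 mm in diameter, 20 g; the origin is its centre. As ball1.
- ball5: White porcelain grinding ball, 22 mm in diameter, 20 g; the origin is its centre. As ball1.
- ball6: White porcelain grinding ball, 22 mm in diameter, 20 g; the origin is its centre. As ball1.
- stilt1: Kiln stilt, a small three-armed star of bisque clay, 33 mm across and 12 high, lying in the canister that has no balls; origin at its underside. To be left where it is.
- stilt2: Kiln stilt, a small three-armed star of bisque clay, 33 mm across and 12 high, lying in the canister that has no balls; origin at its underside. To be left where it is.
- mill_mouth (a point): Porcelain mill jar, round, upright, fixed, 132 mm in outer diameter and 120 high. This point is the centre of its mouth at the height of the rim; the mouth is 104 mm in inner diameter and the inner floor lies 106 mm below it. z is up. At the start the lid is on it.
- lid_knob (a point): Loose lid of the mill jar, 300 g: disc 124 mm across, 11 thick, with a plug below (90 across, 10 high; 7 mm of play in the mouth) and a round knob on top (30 across, 26 high). This point: centre of the knob; the disc's top is 21 mm below it, its underside 32, the plug's underside 42. Seated, the point is 32 mm above the rim; standing on the bat, 42 mm above it. z: lid axis.
- keeper_seat (a point): On the mill jar's axis, 52 mm above its rim; y runs along the line of the jar's two forked steel uprights, which stand 78 to 84 mm to either side in y. Each fork's slot is open upward, 19 mm wide in x, 22 mm deep, its floor at the height of this point. The keeper bar lies here across the closed jar, its pad 1 mm clear of the lid's knob.
- keeper_grip (a point): Loose keeper bar, 330 g: square steel bar, 14 by 14 mm, 190 long (y), a round pad 52 mm across, 6 thick under its middle and a grip block on top, 14 mm thick (x), 34 long (y), 30 high. This point: centre of the block, 29 mm above the bar's underside, 35 above the pad's. It starts standing on its pad in front of the jar. In the forks this point is 29 mm above keeper_seat, either way round.
- bat_top (a point): Plaster bat: a round white plaster slab 170 mm in diameter and 12 thick lying fixed on the table. This point is the centre of its top face. The lid is laid here.
- scoop_grip (a point): Steel scoop, 180 g, with an upright square wooden handle (14 by 14 mm, flats facing x and y). This point: on the handle's axis, middle of its graspable part, which runs from the collar (38 mm square, 4 thick, top 24 mm and underside 28 mm below this point) to the handle's end 28 mm above. z up the handle, x the way the lip points. It starts hung in the rack, lip to the rack's +x.
- scoop_lip (a point): Middle of the scoop's lip, underside; same axes; 20 mm to +x of the handle's axis and 152 mm below scoop_grip. The floor plate, 2 mm thick, 58 wide, square to the handle (level when that is upright), runs back 36 mm to a 32 mm high back wall; cheeks 28 mm high at the back, 14 in the middle, none in the front 8 mm. A swan neck joins back wall and handle. Holds three or four balls.
- rack_seat (a point): Fixed wooden rack: a 12 mm board, 230 long (y), top 150 mm above the table, on end legs. Its middle slot, 19 mm wide, opens to -x (the robot's side), from 24.5 mm before to 10.5 mm behind this point: where the handle's axis hangs, at the board's top. The collar rests on the board: lift a little, draw out to -x; hang in reverse, flats square. Tools 63 mm to each side stand 8 mm proud.
- mug: Green-grey mug, 76 mm across and 85 high; origin at its underside. Bystander.
- brush_jar: Dark clay-stained jar of brushes, 76 mm across, 85 high, brushes to 170; origin at its underside. Bystander.
- offcut1: Flat grey clay offcut, 80 mm; origin at its underside. Bystander.
- tower: Grey clay model of a lattice tower, 190 mm high, 86 mm across its feet; origin at its underside. Bystander.
Things that resemble listed ones, but are neither listed nor needed, are in the scene too. Leave any orange look-alike of the part that bears scoop_grip alone.

How it is judged:
By the outcome, as a careful person would: the job done as asked, in the order asked, and still so for the second after the job is handed in, with the robot touching nothing.
Of ball1, ball2, ball3, ball4, ball5, ball6 only 4 to 6 are there at a start; the rules pass over those that are not, and their reading is None.
At some moment in a run one of lid may be knocked a few centimetres aside while the robot is not near it.
It also fails if it takes over 210 s, if anything falls off the work surface, if the arm or the gripper's body presses on something with over 40 N, if the wrist force passes 120 N, or if a joint passes its speed limit or range.

### The arm

A 6-joint arm with a two-finger parallel gripper is mounted at the origin on the work surface. World frame = base frame: x ahead of the robot, y to its left, z up, the work surface at z = 0. Lengths are in m, angles in rad, forces in N, time in s.
With the tool pointing down it reaches from about 0.3 to 0.875 m from the base axis. Payload 4.2 kg.
Tool frame: the origin (TCP) lies on the centre line of the jaws, within the pads' length; the fingertips stand 19 mm ahead of it and the grasp point (between the pads) is the TCP; z points along the fingers, y is the line along which they close (so a half turn about z gives the same grasp; the last joint's range is limited). The gripper opens to 85 mm and grips with 20 to 120 N. Pads are 22 mm wide; open, the fingers measure 114 mm over their backs; the gripper's body (76 mm by 85 mm) begins 54 mm behind the grasp point. The pads swing forward as they close: fully open they stand 13 mm farther back than shut.
Start: joints at [-1.301, 0.32, 1.565, -0, 1.257, -0.02], TCP at [0.164, -0.551, 0.25] pointing down, gripper open.
Joint ranges: [-3.11, 3.11], [-0.84, 2.01], [0.21, 2.61], [-1.34, 4.49], [0.05, 2.63], [-2.56, 2.56]. Speed limits (rad/s): [2.57, 2.57, 3.14, 3.14, 3.14, 3.14].

### API

Orientations are given as a unit quaternion [w, x, y, z].
In Python, from bench import r, optics gives the robot as it stands.
- The arm moves only by the tool step_arm, never from a script. Its argument "increments" is a list of rows, each a list of 5 numbers: the closure in counts, from 0 (fully open) to 255 (shut), then the shift along the world's x, y, z normalised to -1 to 1, where 1 is 0.2 m, then the turn about the world's z normalised to -1 to 1, where 1 is 180 degrees. In form: [[grip, tx, ty, tz, yaw], ...]. A call has 1 to 12 rows; each row is the pose to reach, as a shift and turn from the pose commanded when the call began, turning the shorter way round; what a row does not reach only later rows make up. A row lasts 1/12 s, in which the tool goes at most 41.7 mm and 7.16 degrees, less where a joint would pass 70% of its speed; a pose out of reach is approached as far as the arm can. A call with a number of a shift or a turn outside -1 to 1 is refused whole. A call with a gripper value outside its range is refused whole. The fingers move at their own pace and stop on an object; "grip_force" is the grip in N (left out, the last holds). Time passes only in rows, so rows that repeat a pose let the fingers close. It gives the time, the measured TCP pose, the force, the opening and the grip force at its end, in the units of the state.
- r.get_obs(): the state, without advancing time (a new reading comes with each control period).
- optics.capture(name): name is "scene" or "top" or "wrist"; returns a dict with "pixels" (420x560x3 uint8, red, green, blue), "fx", "fy", "cx", "cy" (pixels), "rvec" (rotation vector, rad) and "tvec" (3), from world to camera coordinates, as OpenCV has them. Camera axes: x right, y down, z forward; pixel columns grow to the right and rows downward; lengths in m; the calibration is good to about 2 mm. A picture is of the moment at which its call begins. There is no depth.
- r.job_done(): hands the job in; it is judged then, once.
The state is a dict: "time": time; "qpos": joint angles; "joint_velocities": joint speeds; "joint_torque": joint torques, N m; "position": TCP position; "eef_rot": TCP orientation; "ft_force": force on the tool from outside, world axes, zero at the start; "wrist_torque": the same for the moment, N m; "width": opening from 0.0 (shut) to 1.0 (fully open); "grasp_force": force on a finger pad.
Only numpy, scipy, OpenCV 4.12 (cv2) and the standard library are available. Lean on these libraries where they do the work, as an engineer would, in place of code of your own. Each camera call takes 0.05 s, during which the arm holds its last target. There are 200 camera calls.

## Working session

There is one attempt and no reset: what is moved stays moved. The work goes in short steps, Python scripts to look and compute and a tool call to move; the robot and the scene stay as the last step left them, time stands still between calls to the robot, and variables do not carry over. Pictures are saved under pics/ and viewed, at most 14 in all, crops included, and the job is handed in when it is done.

Besides the shell and the picture viewer there is one more tool, called in YAML: its name, and indented under it one key for each argument. step_arm: Moves the arm, as the interface text tells. Scaled input: -1 to 1 covers 0.2 m each way for a shift and 180 degrees each way for a turn. Its arguments: {"type":"object","properties":{"increments":{"type":"array"},"grip_force":{"type":"number"}},"required":["increments"]}

```bash
mkdir -p pics; ls; cat > h.py <<'E'
import numpy as np, cv2
from bench import r, optics
def cap(n,save=None):
    c=optics.capture(n); im=cv2.cvtColor(np.asarray(c['pixels'],dtype=np.uint8),cv2.COLOR_RGB2BGR); c['im']=im
    c['R']=cv2.Rodrigues(np.array(c['rvec'],float))[0]; c['t']=np.array(c['tvec'],float).ravel()
    if save: cv2.imwrite('pics/'+save+'.png',im)
    return c
def ray(c,u,v):
    d=c['R'].T@np.array([(u-c['cx'])/c['fx'],(v-c['cy'])/c['fy'],1]); o=-c['R'].T@c['t']; return o,d
def on(c,u,v,z):
    o,d=ray(c,u,v); return o+d*(z-o[2])/d[2]
def pr(c,p):
    q=c['R']@np.array(p,float)+c['t']; return np.array([c['fx']*q[0]/q[2]+c['cx'],c['fy']*q[1]/q[2]+c['cy']])
E
python3 - <<'E'
from h import *
for n in('scene','top'):
    c=cap(n,n+'0'); print(n,-c['R'].T@c['t'],c['fx'])
    import pickle; pickle.dump(c,open(n+'0.pkl','wb'))
print(r.get_obs())
E
```

```text
pics
scene [ 1.05020522 -0.18551986  1.02616986] 402.6572949989915
top [ 0.25114973 -0.01579082  1.235617  ] 465.51137154673256
{'time': 0.1, 'qpos': array([-1.30101947e+00,  3.20229048e-01,  1.56554073e+00, -2.70282810e-05,
        1.25742171e+00, -2.00103935e-02]), 'joint_velocities': array([-0.0006467 , -0.00051451, -0.00336481, -0.00118894, -0.00129884,
        0.0005588 ]), 'joint_torque': array([-4.14049919e-05, -4.16407263e+01, -2.34704876e+01,  9.41810214e-06,
        4.88019461e-03, -5.64940052e-06]), 'position': array([ 0.16418746, -0.55064746,  0.24957203]), 'eef_rot': array([-7.91589673e-04,  9.89520351e-01,  1.44391257e-01, -1.12326947e-04]), 'ft_force': array([-0.8793174 , -0.6385655 ,  0.34395832]), 'wrist_torque': array([ 0.02451008, -0.02499932, -0.01258034]), 'grasp_force': 0.0, 'width': 1.0013973722345837}
```

View pics/scene0.png

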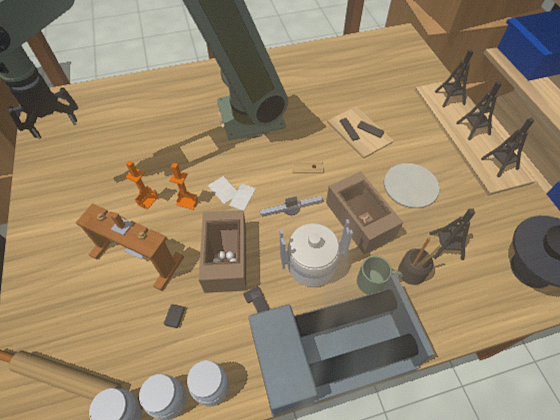

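View pics/top0.png

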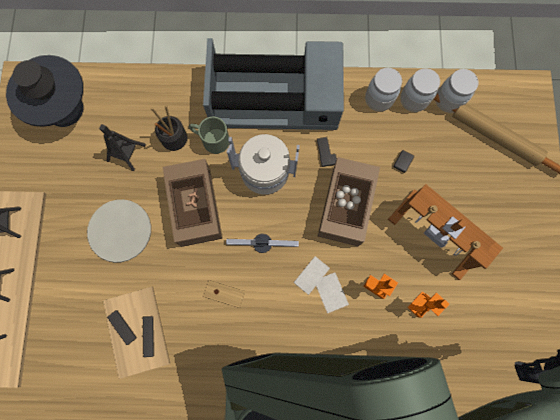

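Top view: the jar and lid are at (264,155), the keeper bar at (262,242) and the bat at (119,231). The canister holding the balls is at (350,200), and the one with the stilts is at (192,200). The rack is at (445,235) and is rotated.

What could be taken for the scoop:
- The steel scoop in the rack's middle slot, near (443,236). This is my choice.
- Rack side tools at (430,212) and (478,247).
- Orange look-alikes at (380,287) and (428,305).

I'll check the choice in a close crop.

```bash
python3 - <<'E'
import cv2,numpy as np
a=cv2.imread('pics/top0.png');b=cv2.imread('pics/scene0.png')
A=cv2.resize(a[175:285,385:510],None,fx=3.2,fy=3.2,interpolation=3)
B=cv2.resize(b[195:295,70:195],None,fx=3.2,fy=3.2,interpolation=3)
C=cv2.resize(a[130:250,215:380],None,fx=2.42,fy=2.0,interpolation=3)
D=cv2.resize(a[150:250,310:385],(300,400) if 0 else (225,240),interpolation=3)
W=np.zeros((600,800,3),np.uint8)
W[:352,:400]=A;W[:320,400:800]=B;W[355:355+240,:399]=C;W[355:595,405:630]=D
cv2.imwrite('pics/crop1.png',W)
E
```

```text
(no output)
```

View pics/crop1.png

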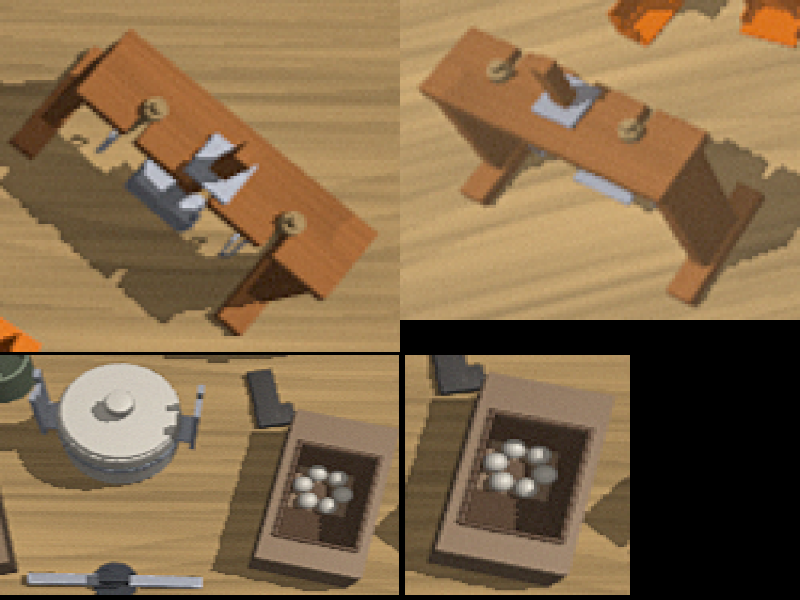

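The crop confirms it: the scoop has a wooden handle and steel collar in the middle slot, at top px ≈(458,222). The canister at (350,200) holds six balls. Now I'll measure.

```bash
cat > m1.py <<'E'
from h import *
import pickle
T=pickle.load(open('top0.pkl','rb'));S=pickle.load(open('scene0.pkl','rb'))
f=lambda a:np.round(a,4)
def ell(c,box,lo,hi,minA=30):
    x0,y0,x1,y1=box; h=cv2.cvtColor(c['im'],cv2.COLOR_BGR2HSV)[y0:y1,x0:x1]
    m=cv2.inRange(h,lo,hi); k,l,s,ce=cv2.connectedComponentsWithStats(m)
    i=1+np.argmax(s[1:,4]); p=cv2.findNonZero((l==i).astype(np.uint8)); 
    return p.reshape(-1,2)+[x0,y0], ce[i]+[x0,y0], s[i]
# bat
p,ce,s=ell(T,(75,190,165,275),(0,0,130),(180,60,255)); hull=cv2.convexHull(p.astype(np.int32)); e=cv2.fitEllipse(hull); print('bat top',s,f(on(T,*e[0],.012)))
p,ce,s=ell(S,(375,155,450,215),(0,0,130),(180,60,255)); e=cv2.fitEllipse(cv2.convexHull(p.astype(np.int32))); print('bat scene',s,f(on(S,*e[0],.012)))
# rack corners top, z=.15
R=[np.array(q)/3.2+[385,175] for q in [(128,30),(378,233),(325,298),(78,95)]]
P=[on(T,*q,.15) for q in R]; print('rack',f(P)); 
RS=[np.array(q)/3.2+[70,195] for q in [(467,28),(708,134),(652,199),(420,90)]]
RS=[q-[400/3.2,0] for q in RS]; print('rackS',f([on(S,*q,.15) for q in RS]))
# canister outer/mouth
C=[(np.array(q)-[405,355])*[75/225,100/240]+[310,150] for q in [(492,410),(590,428),(550,545),(460,525)]]
P=[on(T,*q,.088) for q in C]; print('mouth',f(P),f(np.mean(P,0)))
# knob
for n,c,b in(('T',T,(253,145,276,165)),('S',S,(305,228,330,250))):
    print('knob px',n, f(on(c,*((264.2,152.5) if n=='T' else (316,239)),.165)))
# keeper
for n,c,b in(('T',T,(220,228,305,256)),('S',S,(255,190,330,220))):
    h=cv2.cvtColor(c['im'],cv2.COLOR_BGR2HSV); m=cv2.inRange(h,(90,0,60),(150,120,255)) 
    x0,y0,x1,y1=b; q=cv2.findNonZero(m[y0:y1,x0:x1]).reshape(-1,2)+[x0,y0]
    rr=cv2.minAreaRect(q.astype(np.float32)); l=cv2.fitLine(q.astype(np.float32),cv2.DIST_L1,0,.01,.01).ravel()
    t=(q-l[2:])@l[:2]; a=l[2:]+t.min()*l[:2]; bb=l[2:]+t.max()*l[:2]
    A,B=on(c,*a,.015),on(c,*bb,.015); print('keeper',n,len(q),f(A),f(B),f((A+B)/2),np.linalg.norm(A-B),np.degrees(np.arctan2(*(A-B)[[1,0]])))
E
python3 m1.py
python3 - <<'E'
import cv2,numpy as np
a=cv2.imread('pics/top0.png');b=cv2.imread('pics/scene0.png')
A=cv2.resize(a[130:205,220:310],None,fx=4.4,fy=4.4,interpolation=2)
B=cv2.resize(b[215:290,270:360],None,fx=4.4,fy=4.4,interpolation=2)
C=cv2.resize(a[225:260,220:310],None,fx=4.4,fy=4.4,interpolation=2)
D=cv2.resize(b[190:225,250:340],None,fx=4.4,fy=4.4,interpolation=2)
cv2.imwrite('pics/crop2.png',np.vstack([np.hstack([A,B]),np.hstack([C,D])]))
E
```

```text
bat top [  12    9   64   63 3111] [0.4508 0.4063 0.012 ]
bat scene [   9    8   56   45 1931] [0.4551 0.4035 0.012 ]
rack [[ 0.5555 -0.3708  0.15  ]
 [ 0.4056 -0.5451  0.15  ]
 [ 0.3575 -0.5028  0.15  ]
 [ 0.5045 -0.3311  0.15  ]]
rackS [[ 0.3579 -0.5044  0.15  ]
 [ 0.5112 -0.3281  0.15  ]
 [ 0.5549 -0.3754  0.15  ]
 [ 0.408  -0.5416  0.15  ]]
mouth [[ 0.599  -0.1725  0.088 ]
 [ 0.5807 -0.2557  0.088 ]
 [ 0.4537 -0.2193  0.088 ]
 [ 0.4733 -0.1446  0.088 ]] [ 0.5266 -0.198   0.088 ]
knob px T [0.6235 0.0183 0.165 ]
knob px S [0.6275 0.0215 0.165 ]
keeper T 493 [0.4269 0.1178 0.015 ] [ 0.4255 -0.07    0.015 ] [0.4262 0.0239 0.015 ] 0.1878370477577985 89.55854135281825
keeper S 192 [ 0.4251 -0.072   0.015 ] [0.424  0.1155 0.015 ] [0.4245 0.0218 0.015 ] 0.18743772529967762 -89.66690274073532
```

View pics/crop2.png

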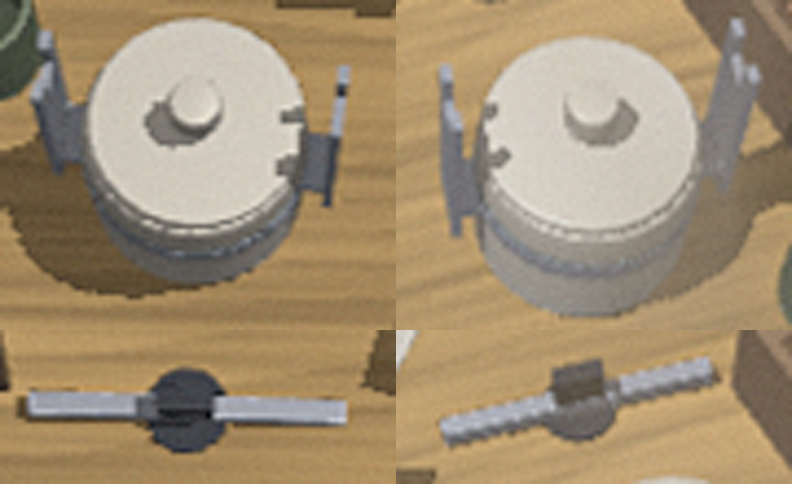

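The crops show the knob top at top px (264.8,153.4) and scene px (315.5,238.9). The fork tips are visible on both sides of the jar, and the keeper lies at ≈90° with its block along the bar. Next I'll work out the fork line and refine the jar.

```bash
python3 - <<'E'
from h import *
import pickle
T=pickle.load(open('top0.pkl','rb'));S=pickle.load(open('scene0.pkl','rb'))
f=lambda a:np.round(a[:2],4)
g=lambda x,y:(x/4.4+220,y/4.4+130)
k=lambda x,y:((x-396)/4.4+270,y/4.4+215)
for n,q in dict(knob=(197,103,.165),disc=(197,123,.131),Lf=(45,35,.194),Ln=(40,97,.194),Rf=(343,70,.194)).items(): print('T',n,f(on(T,*g(*q[:2]),q[2])))
for n,q in dict(knob=(596,105,.165),disc=(592,133,.131),Rn=(445,70,.194),Rf=(455,117,.194),Ln=(737,22,.194),Lf=(755,72,.194),Lf2=(742,62,.194)).items(): print('S',n,f(on(S,*k(*q[:2]),q[2])))
E
```

```text
T knob [0.6212 0.0169]
T disc [0.6211 0.0176]
T Lf [0.6481 0.0989]
T Ln [0.6129 0.1002]
T Rf [ 0.6314 -0.0619]
S knob [0.6267 0.0204]
S disc [0.6264 0.0206]
S Rn [ 0.5981 -0.0577]
S Rf [ 0.627  -0.0605]
S Ln [0.6139 0.1041]
S Lf [0.6458 0.102 ]
S Lf2 [0.6381 0.0975]
```

step_arm:
  increments:
    - [0,0,0,0.2,0]
    - [0,0,0,0.6,0]
    - [0,0,0,0.6,0]
    - [0,0,0,0.6,0]

```text
time: 0.43
position: [0.1649, -0.5533, 0.3786]
eef_rot: [0.007, 0.989, 0.144, 0.001]
ft_force: [0.4, -0.8, 1.6]
width: 0.999
grasp_force: 0.0
```

step_arm:
  increments:
    - [0,0.765,0.955,0,0.124]
    - [0,0.765,0.955,0,0.124]
    - [0,0.765,0.955,0,0.124]
    - [0,0.765,0.955,0,0.124]
    - [0,0.765,0.955,0,0.124]
    - [0,0.765,0.955,0,0.124]
    - [0,0.765,0.955,0,0.124]

```text
time: 1.02
position: [0.3202, -0.3553, 0.3702]
eef_rot: [-0.001, 0.942, 0.336, 0.001]
ft_force: [-0.3, 0.6, 0.6]
width: 1.0
grasp_force: 0.0
```

step_arm:
  increments:
    - [0,0.765,0.955,0,0.124]
    - [0,0.765,0.955,0,0.124]
    - [0,0.765,0.955,0,0.124]
    - [0,0.765,0.955,0,0.124]
    - [0,0.765,0.955,0,0.124]
    - [0,0.765,0.955,0,0.124]
    - [0,0.765,0.955,0,0.124]

```text
time: 1.6
position: [0.4734, -0.165, 0.3693]
eef_rot: [-0.001, 0.859, 0.512, 0.001]
ft_force: [-0.3, 0.3, 0.3]
width: 0.997
grasp_force: 0.0
```

step_arm:
  increments:
    - [0,0.765,0.955,0,0.124]
    - [0,0.765,0.955,0,0.124]
    - [0,0.765,0.955,0,0.124]
    - [0,0.765,0.955,0,0.124]
    - [0,0.765,0.955,0,0.124]
    - [0,0.765,0.955,0,0.124]
    - [0,0.765,0.955,0,0.124]
    - [0,0.765,0.955,0,0.124]
    - [0,0.765,0.955,0,0.124]

```text
time: 2.35
position: [0.623, 0.0209, 0.3696]
eef_rot: [-0.0, 0.746, 0.666, -0.001]
ft_force: [0.8, -0.8, -1.1]
width: 0.998
grasp_force: 0.0
```

```bash
python3 - <<'E'
from h import *
import pickle
c=cap('wrist','w1'); pickle.dump(c,open('w1.pkl','wb')); o=r.get_obs(); print(o['position'],o['qpos'],o['eef_rot'])
print(-c['R'].T@c['t'])
for p in [(.624,.019,.165),(.630,.101,.194),(.613,-.06,.194),(.5266,-.198,.088)]: print(pr(c,p))
E
```

```text
[0.62277686 0.02051682 0.37014102] [ 1.48324351e-02  3.56006089e-01  1.21563224e+00 -7.43052606e-04
  1.57071653e+00  1.28410599e-01] [ 3.13284167e-05  7.46101023e-01  6.65832547e-01 -5.31310361e-04]
[0.62870616 0.08624468 0.49438401]
[280.56529939 184.11493244]
[276.88534801  85.80205087]
[278.24927075 280.42095471]
[221.53478626 350.03042413]
```

View pics/w1.png

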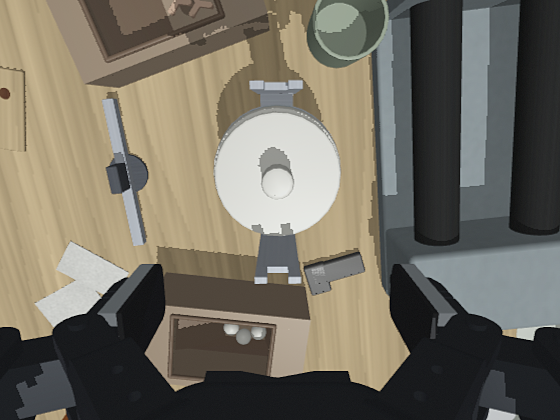

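The wrist view shows the knob at (277.5,184) and the fork tips at (257,87)/(295,86) above and (261,279)/(296,279) below. The keeper is at left.

```bash
python3 - <<'E'
from h import *
import pickle
c=pickle.load(open('w1.pkl','rb'))
k=on(c,277.5,184,.165); A=on(c,276.3,86.5,.194); B=on(c,278.5,279,.194)
print(k,A,B,(A+B)/2,np.degrees(np.arctan2(*(A-B)[[1,0]])))
p=on(c,110,100,.02);q=on(c,139,243,.02);print('keeper',p,q,(p+q)/2,np.degrees(np.arctan2(*(p-q)[[1,0]])))
E
```

```text
[0.62129346 0.01941037 0.165     ] [0.62950026 0.10054698 0.194     ] [ 0.61336819 -0.05867828  0.194     ] [0.62143422 0.02093435 0.194     ] 84.21476127975542
keeper [0.42760716 0.11599235 0.02      ] [ 0.42437426 -0.06931215  0.02      ] [0.42599071 0.0233401  0.02      ] 89.00049261811391
```

step_arm:
  increments:
    - [60,-0.006,0,-0.2,0]
    - [60,-0.006,0,-0.4,0]
    - [60,-0.006,0,-0.6,0]
    - [60,-0.006,0,-0.8,0]
    - [60,-0.006,0,-0.9,0]
    - [60,-0.006,0,-0.9,0]
  grip_force: 50

```text
time: 2.9
position: [0.6182, 0.0201, 0.1854]
eef_rot: [-0.003, 0.746, 0.666, -0.004]
ft_force: [-1.3, -0.6, 0.0]
width: 0.765
grasp_force: 0.0
```

step_arm:
  increments:
    - [60,0,0,-0.1,0]
    - [60,0,0,-0.17,0]
    - [60,0,0,-0.17,0]
    - [255,0,0,-0.17,0]
    - [255,0,0,-0.17,0]
    - [255,0,0,-0.17,0]
    - [255,0,0,-0.17,0]
    - [255,0,0,-0.17,0]

```text
time: 3.57
position: [0.6231, 0.0216, 0.1587]
eef_rot: [0.001, 0.746, 0.666, 0.001]
ft_force: [-0.7, -0.6, 6.4]
width: 0.334
grasp_force: 49.4
```

step_arm:
  increments:
    - [255,0,0,0.05,0]
    - [255,0,0,0.15,0]
    - [255,0,0,0.3,0]
    - [255,0,0,0.45,0]
    - [255,0,0,0.6,0]
    - [255,0,0,0.75,0]
    - [255,0,0,0.75,0]

```text
time: 4.15
position: [0.6243, 0.0221, 0.3137]
eef_rot: [0.004, 0.746, 0.666, 0.005]
ft_force: [0.6, 0.1, -1.8]
width: 0.333
grasp_force: 50.4
```

step_arm:
  increments:
    - [255,-0.1,0.2,0,0]
    - [255,-0.2,0.4,0,0]
    - [255,-0.28,0.6,0,0]
    - [255,-0.36,0.8,0,0]
    - [255,-0.425,0.96,0,0]

```text
time: 4.57
position: [0.536, 0.2135, 0.305]
eef_rot: [-0.001, 0.746, 0.666, -0.001]
ft_force: [0.9, -0.2, -3.8]
width: 0.336
grasp_force: 50.5
```

step_arm:
  increments:
    - [255,-0.1,0.2,0,0]
    - [255,-0.2,0.4,-0.1,0]
    - [255,-0.28,0.6,-0.25,0]
    - [255,-0.36,0.8,-0.4,0]
    - [255,-0.425,0.9,-0.55,0]
    - [255,-0.425,0.95,-0.7,0]
    - [255,-0.425,0.95,-0.8,0]
    - [255,-0.425,0.95,-0.9,0]
    - [255,-0.425,0.95,-0.9,0]

```text
time: 5.32
position: [0.4488, 0.4002, 0.1198]
eef_rot: [-0.0, 0.745, 0.667, -0.007]
ft_force: [-0.6, -1.6, -4.3]
width: 0.329
grasp_force: 50.3
```

```bash
python3 - <<'E'
from h import *
o=r.get_obs(); print(o['position'],o['ft_force'],o['joint_velocities'].round(3))
E
```

```text
[0.44879338 0.40017247 0.11983125] [-0.60332481 -1.55538118 -4.26696567] [-0.021 -0.058 -0.081 -0.002  0.066 -0.001]
```

step_arm:
  increments:
    - [255,0.015,0.03,-0.1,0]
    - [255,0.015,0.03,-0.2,0]
    - [255,0.015,0.03,-0.25,0]
    - [255,0.015,0.03,-0.28,0]
    - [255,0.015,0.03,-0.3,0]
    - [255,0.015,0.03,-0.3,0]
    - [255,0.015,0.03,-0.3,0]

```text
time: 5.9
position: [0.4563, 0.4085, 0.0673]
eef_rot: [0.0, 0.746, 0.666, 0.001]
ft_force: [0.9, -0.1, -3.4]
width: 0.331
grasp_force: 50.7
```

step_arm:
  increments:
    - [255,0,0,-0.01,0]
    - [255,0,0,-0.02,0]
    - [255,0,0,-0.03,0]
    - [255,0,0,-0.04,0]
    - [255,0,0,-0.04,0]

```text
time: 6.32
position: [0.456, 0.4085, 0.0608]
eef_rot: [0.0, 0.746, 0.666, 0.001]
ft_force: [-3.5, -2.9, 10.5]
width: 0.329
grasp_force: 51.9
```

step_arm:
  increments:
    - [255,0,0,0.01,0]
    - [60,0,0,0.01,0]
    - [60,0,0,0.01,0]
    - [60,0,0,0.01,0]
    - [60,0,0,0.1,0]
    - [60,0,0,0.3,0]
    - [60,0,0,0.5,0]
    - [60,0,0,0.7,0]
    - [60,0,0,0.9,0]
    - [60,0,0,0.9,0]

```text
time: 7.15
position: [0.4589, 0.411, 0.2477]
eef_rot: [0.0, 0.746, 0.666, 0.009]
ft_force: [1.4, 0.5, 1.2]
width: 0.766
grasp_force: 0.0
```

step_arm:
  increments:
    - [130,0,-0.2,0.2,-0.04]
    - [130,0,-0.4,0.4,-0.08]
    - [130,0,-0.6,0.5,-0.12]
    - [130,0,-0.8,0.5,-0.16]
    - [130,0,-1,0.5,-0.2]
    - [130,0,-1,0.5,-0.22]
    - [130,0,-1,0.5,-0.22]

```text
time: 7.73
position: [0.4558, 0.2044, 0.3396]
eef_rot: [0.001, 0.928, 0.371, 0.001]
ft_force: [-0.0, 0.6, 1.0]
width: 0.488
grasp_force: 0.0
```

step_arm:
  increments:
    - [130,0,-0.2,0,-0.04]
    - [130,0,-0.4,0,-0.08]
    - [130,0,-0.6,0,-0.12]
    - [130,0,-0.8,0,-0.16]
    - [130,0,-1,0,-0.2]
    - [130,0,-1,0,-0.22]
    - [130,0,-1,0,-0.22]

```text
time: 8.32
position: [0.456, 0.0069, 0.338]
eef_rot: [-0.0, 0.999, 0.036, 0.0]
ft_force: [0.3, 0.2, 0.2]
width: 0.488
grasp_force: 0.0
```

step_arm:
  increments:
    - [130,0,-0.2,0,-0.04]
    - [130,0,-0.4,0,-0.08]
    - [130,0,-0.6,0,-0.12]
    - [130,0,-0.8,0,-0.16]
    - [130,0,-1,0,-0.2]
    - [130,0,-1,0,-0.22]
    - [130,0,-1,0,-0.22]

```text
time: 8.9
position: [0.4565, -0.1922, 0.3376]
eef_rot: [-0.0, 0.953, -0.303, -0.0]
ft_force: [-0.9, 0.1, 0.2]
width: 0.493
grasp_force: 0.0
```

```bash
python3 - <<'E'
from h import *
import pickle
c=cap('wrist','w2'); pickle.dump(c,open('w2.pkl','wb')); o=r.get_obs(); print(o['position'],o['qpos'],o['eef_rot'])
c=cap('top','top1'); pickle.dump(c,open('top1.pkl','wb'))
E
```

```text
[ 0.45642528 -0.1910821   0.33775236] [-4.20307318e-01  1.47094972e-01  1.57718908e+00  9.77759488e-04
  1.41835510e+00  1.76178682e+00] [-5.39862371e-04  9.53629230e-01 -3.00983030e-01 -4.64534501e-04]
```

View pics/w2.png

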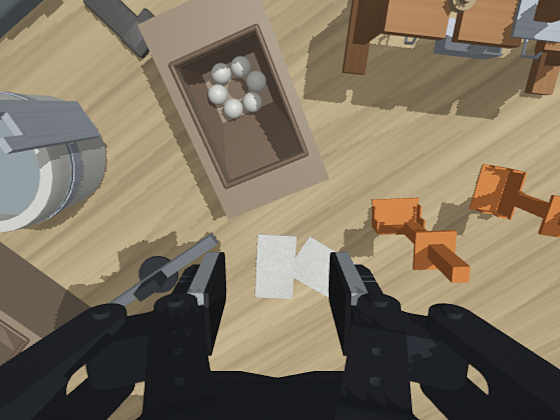

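The wrist view shows the canister mouth with corners at (262,25), (308,155), (227,188) and (170,63). The six balls are in it around (238,87).

```bash
python3 - <<'E'
from h import *
import pickle
c=pickle.load(open('w2.pkl','rb'))
P=np.array([on(c,*q,.088) for q in [(262,25),(308,155),(227,188),(170,63)]]); m=P.mean(0); print(P.round(4),m)
for a,b in((0,1),(3,2),(0,3),(1,2)): d=P[a]-P[b]; print(np.linalg.norm(d),np.degrees(np.arctan2(d[1],d[0])))
for q in [(221,72),(240,66),(256,81),(252,102),(233,108),(218,94)]: print(on(c,*q,.019).round(4))
P=np.array([on(c,*q,.088) for q in [(263,0)]])
E
```

```text
[[ 0.5743 -0.2596  0.088 ]
 [ 0.452  -0.2277  0.088 ]
 [ 0.4718 -0.1416  0.088 ]
 [ 0.5976 -0.1704  0.088 ]] [ 0.52391512 -0.19981325  0.088     ]
0.12641666787322825 -14.64212884503016
0.1290909842175531 -12.873353225832656
0.0922479046497172 -104.6206784607181
0.0883030616369514 -102.92413207290065
[ 0.574  -0.1997  0.019 ]
[ 0.5668 -0.2207  0.019 ]
[ 0.5438 -0.2259  0.019 ]
[ 0.5281 -0.2089  0.019 ]
[ 0.5353 -0.1873  0.019 ]
[ 0.5573 -0.1826  0.019 ]
```

step_arm:
  increments:
    - [130,-0.05,-0.2,0,-0.01]
    - [130,-0.1,-0.4,0,-0.02]
    - [130,-0.15,-0.6,0,-0.03]
    - [130,-0.2,-0.8,0,-0.032]
    - [130,-0.25,-0.97,0,-0.032]
    - [130,-0.28,-0.97,0,-0.032]
    - [130,-0.28,-0.97,0,-0.032]
    - [130,-0.28,-0.97,0,-0.032]

```text
time: 9.67
position: [0.4006, -0.3839, 0.3384]
eef_rot: [-0.001, 0.937, -0.349, -0.0]
ft_force: [1.2, -0.4, -0.7]
width: 0.496
grasp_force: 0.0
```

```bash
python3 - <<'E'
from h import *
import pickle
c=cap('wrist','w3'); pickle.dump(c,open('w3.pkl','wb')); o=r.get_obs(); print(o['position'],o['qpos'],o['eef_rot'])
E
```

```text
[ 0.40080773 -0.38371531  0.33852789] [-7.84818422e-01  2.45891288e-01  1.44863531e+00  8.90736440e-04
  1.44709974e+00  1.49782744e+00] [-4.08936736e-04  9.37305404e-01 -3.48508802e-01  1.68483808e-04]
```

View pics/w3.png

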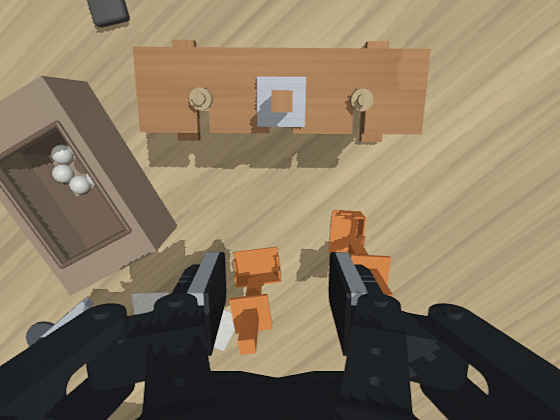

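The view shows the handle top at (282.5,101) and the collar square from (257,77) to (306,127). The board corners are at (133,47), (430,49), (423,134) and (140,132).

```bash
python3 - <<'E'
from h import *
import pickle
c=pickle.load(open('w3.pkl','rb'))
print('handle top',on(c,282.5,101,.206))
P=np.array([on(c,*q,.154) for q in [(257,77),(306,76),(305.5,127.5),(257,127)]]); print('collar',P.mean(0),[np.degrees(np.arctan2(*(P[i]-P[j])[[1,0]])) for i,j in((0,1),(3,2),(0,3),(1,2))])
P=np.array([on(c,*q,.15) for q in [(133,47),(430,49),(423,134),(140,132)]]); d=P[0]-P[1]; print(P.round(4),np.degrees(np.arctan2(d[1],d[0])),np.linalg.norm(d)); d=P[3]-P[2];print(np.degrees(np.arctan2(d[1],d[0])),np.linalg.norm(d))
fm=(P[2]+P[3])/2; a=np.radians(-40.8);print('seat est',fm+.0245*np.array([np.cos(a),np.sin(a),0]))
E
```

```text
handle top [ 0.4485807  -0.43140926  0.206     ]
collar [ 0.44844835 -0.43095483  0.154     ] [np.float64(50.2911007754961), np.float64(48.62033237617734), np.float64(-41.59965898892073), np.float64(-40.238683276134736)]
[[ 0.5548 -0.3709  0.15  ]
 [ 0.4034 -0.544   0.15  ]
 [ 0.3537 -0.5025  0.15  ]
 [ 0.5063 -0.3281  0.15  ]] 48.81746724473472 0.2299038967073454
48.802464309677596 0.23177683831187576
seat est [ 0.44855559 -0.43132117  0.15      ]
```

step_arm:
  increments:
    - [130,0.1,-0.1,-0.1,-0.002]
    - [130,0.238,-0.238,-0.2,-0.002]
    - [130,0.238,-0.238,-0.4,-0.002]
    - [130,0.238,-0.238,-0.5,-0.002]
    - [130,0.238,-0.238,-0.55,-0.002]
    - [130,0.238,-0.238,-0.6,-0.002]
    - [130,0.238,-0.238,-0.6,-0.002]
    - [130,0.238,-0.238,-0.6,-0.002]
  grip_force: 70

```text
time: 10.38
position: [0.4481, -0.4329, 0.2197]
eef_rot: [0.0, 0.936, -0.353, 0.001]
ft_force: [0.3, 0.0, 0.6]
width: 0.493
grasp_force: 0.0
```

```bash
python3 - <<'E'
from h import *
c=cap('wrist'); o=r.get_obs(); print(o['position'],2*np.degrees(np.arctan2(o['eef_rot'][2],o['eef_rot'][1])))
E
```

```text
[ 0.44815863 -0.4333377   0.22030545] -41.31017934601454
```

step_arm:
  increments:
    - [130,0,0.01,-0.1,0]
    - [130,0,0.01,-0.19,0]
    - [130,0,0.01,-0.19,0]
    - [130,0,0.01,-0.19,0]
    - [255,0,0.01,-0.19,0]
    - [255,0,0.01,-0.19,0]
    - [255,0,0.01,-0.19,0]
    - [255,0,0.01,-0.19,0]
    - [255,0,0.01,-0.19,0]

```text
time: 11.18
position: [0.4483, -0.4319, 0.1824]
eef_rot: [0.001, 0.936, -0.353, 0.002]
ft_force: [0.7, 0.9, 5.7]
width: 0.155
grasp_force: 69.0
```

step_arm:
  increments:
    - [255,0,0,0.03,0]
    - [255,0,0,0.06,0]
    - [255,0,0,0.06,0]
    - [255,-0.04,0.035,0.06,0]
    - [255,-0.08,0.07,0.06,0]
    - [255,-0.12,0.105,0.06,0]
    - [255,-0.16,0.14,0.06,0]
    - [255,-0.2,0.175,0.06,0]
    - [255,-0.218,0.19,0.06,0]
    - [255,-0.218,0.19,0.06,0]

```text
time: 12.02
position: [0.4029, -0.3926, 0.1924]
eef_rot: [-0.0, 0.936, -0.353, -0.0]
ft_force: [-0.6, 0.0, -2.1]
width: 0.152
grasp_force: 68.1
```

```bash
python3 - <<'E'
from h import *
c=cap('wrist'); a=c['im'][:,:]; b=cap('scene')['im'][:,:]
cv2.imwrite('pics/d1.png',np.hstack([cv2.resize(a,(400,300)),cv2.resize(b[120:330,0:280],(400,300))]))
E
```

```text
(no output)
```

View pics/d1.png

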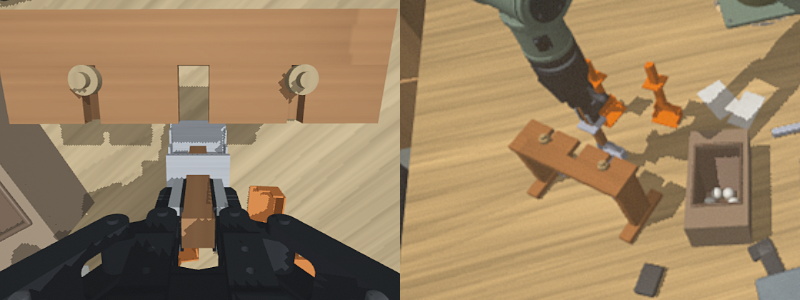

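The scoop is out of the rack and upright. Next I'll lift it and carry it over the near part of the ball canister's mouth.

step_arm:
  increments:
    - [255,0,0,0.15,0]
    - [255,0,0,0.3,0]
    - [255,0,0,0.5,0]
    - [255,0,0,0.7,0]
    - [255,0,0,0.7,0]
  grip_force: 120

```text
time: 12.53
position: [0.4065, -0.396, 0.3413]
eef_rot: [0.004, 0.936, -0.353, 0.008]
ft_force: [1.5, -0.7, -1.0]
width: 0.143
grasp_force: 116.9
```

step_arm:
  increments:
    - [255,0.1,0.2,0,0.03]
    - [255,0.2,0.4,0,0.06]
    - [255,0.3,0.6,0,0.09]
    - [255,0.4,0.8,0,0.12]
    - [255,0.417,1,0,0.153]
    - [255,0.417,1,0,0.153]
    - [255,0.417,1,0,0.153]
    - [255,0.417,1,0,0.153]

```text
time: 13.2
position: [0.4876, -0.1933, 0.3324]
eef_rot: [0.001, 0.993, -0.12, 0.0]
ft_force: [0.2, 0.6, -1.4]
width: 0.143
grasp_force: 117.8
```

```bash
cat >> h.py <<'E'
F=np.array([.5495,-.2055]);th=np.radians(-13.7);ex=np.array([np.cos(th),np.sin(th)]);ey=np.array([-ex[1],ex[0]])
def st():
    o=r.get_obs();p=o['position'];d=p[:2]-F
    print('t',round(o['time'],2),'pos',p.round(4),'yaw',2*np.degrees(np.arctan2(o['eef_rot'][2],o['eef_rot'][1])).round(2),'lip x,y,h mm',((d@ex+.02)*1e3).round(1),(d@ey*1e3).round(1),((p[2]-.1644)*1e3).round(1),'F',o['ft_force'].round(1),'q6',o['qpos'][5].round(2))
E
python3 -c "from h import *;cap('wrist');st()"
```

```text
t 13.25 pos [ 0.4874 -0.1941  0.3323] yaw -13.84 lip x,y,h mm -43.0 -3.6 167.9 F [ 0.  -0.2 -2.5] q6 1.41
```

step_arm:
  increments:
    - [255,-0.005,0.02,-0.1,0]
    - [255,-0.005,0.02,-0.25,0]
    - [255,-0.005,0.02,-0.4,0]
    - [255,-0.005,0.02,-0.5,0]
    - [255,-0.005,0.02,-0.6,0]
    - [255,-0.005,0.02,-0.65,0]
    - [255,-0.005,0.02,-0.7,0]
    - [255,-0.005,0.02,-0.72,0]
    - [255,-0.005,0.02,-0.72,0]

```text
time: 14.0
position: [0.486, -0.1898, 0.1879]
eef_rot: [-0.0, 0.993, -0.121, -0.0]
ft_force: [0.3, 0.6, -1.6]
width: 0.144
grasp_force: 118.0
```

```bash
python3 -c "
from h import *
c=cap('wrist');st()
cv2.imwrite('pics/d2.png',np.hstack([cv2.resize(c['im'][:260,100:460],(400,300)),cv2.resize(cap('scene')['im'][190:310,170:290],(300,300))]))"
```

```text
t 14.05 pos [ 0.4864 -0.1898  0.1887] yaw -13.86 lip x,y,h mm -45.0 0.3 24.3 F [ 0.  -0.8 -1.3] q6 1.42
```

View pics/d2.png

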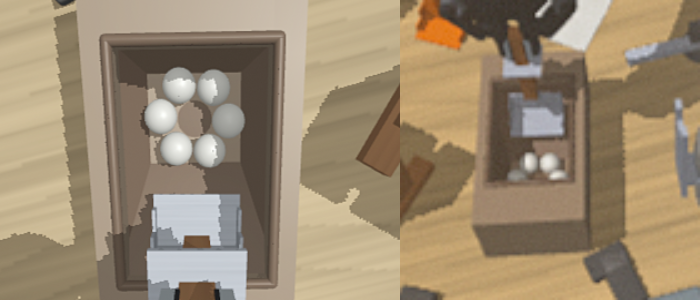

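step_arm:
  increments:
    - [255,0,0,-0.03,0]
    - [255,0.034,-0.008,-0.041,0]
    - [255,0.068,-0.017,-0.052,0]
    - [255,0.102,-0.025,-0.064,0]
    - [255,0.136,-0.033,-0.075,0]
    - [255,0.17,-0.042,-0.087,0]
    - [255,0.206,-0.05,-0.1,0]
    - [255,0.243,-0.059,-0.114,0]
    - [255,0.27,-0.066,-0.116,0]
    - [255,0.3,-0.073,-0.116,0]
    - [255,0.33,-0.08,-0.116,0]
    - [255,0.345,-0.084,-0.116,0]

```text
time: 15.1
position: [0.5551, -0.206, 0.1647]
eef_rot: [-0.0, 0.993, -0.12, -0.001]
ft_force: [-4.2, 0.7, 2.2]
width: 0.149
grasp_force: 118.2
```

```bash
cat >> h.py <<'E'
def two(nm,save=True):
    c=cap('wrist');st()
    cv2.imwrite('pics/%s.png'%nm,np.hstack([cv2.resize(c['im'][:300,100:460],(480,400)),cv2.resize(cap('scene')['im'][190:310,170:260],(300,400))]))
E
python3 -c "
from h import *
two('d3')"
```

```text
t 15.15 pos [ 0.555  -0.206   0.1647] yaw -13.8 lip x,y,h mm 25.5 0.8 0.3 F [-1.5  0.  -1.2] q6 1.44
```

View pics/d3.png

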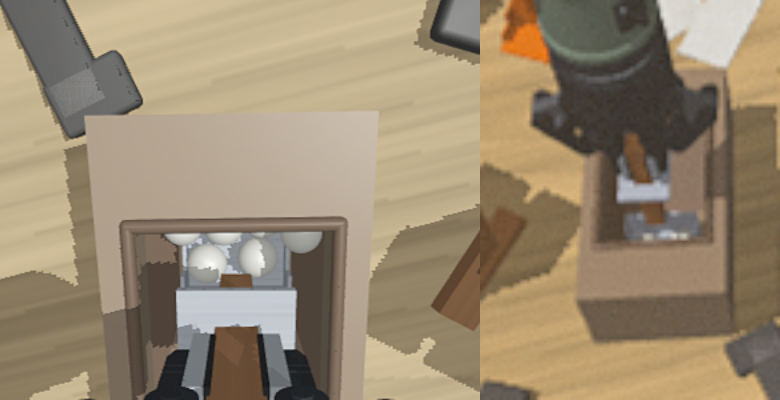

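step_arm:
  increments:
    - [255,0,0,-0.006,0]
    - [255,0,0,-0.012,0]
    - [255,0,0,-0.012,0]
    - [255,-0.02,0.005,-0.014,0]
    - [255,-0.04,0.01,-0.014,0]
    - [255,-0.06,0.015,-0.016,0]
    - [255,-0.08,0.02,-0.016,0]
    - [255,-0.1,0.025,-0.016,0]
    - [255,-0.1,0.025,-0.016,0]
  grip_force: 20

```text
time: 15.95
position: [0.5379, -0.2022, 0.1646]
eef_rot: [0.001, 0.993, -0.12, 0.005]
ft_force: [3.6, -1.2, 6.6]
width: 0.146
grasp_force: 119.5
```

```bash
python3 -c "
from h import *
two('d4')"
```

```text
t 16.0 pos [ 0.5381 -0.2022  0.1645] yaw -13.84 lip x,y,h mm 8.1 0.5 0.1 F [ 2.8 -0.7  7.4] q6 1.43
```

View pics/d4.png

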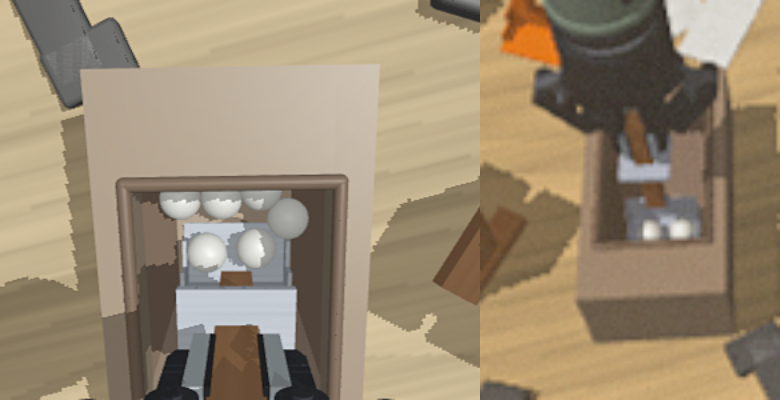

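Two balls sit on the pan near (207,250) and (255,247), and four lie ahead of the lip. The grip stayed at 120 N, so the handle did not pivot. I'll push in again, re-close softly and tilt the lip up.

step_arm:
  increments:
    - [255,0.02,-0.005,0.008,0]
    - [255,0.04,-0.01,0.008,0]
    - [255,0.06,-0.015,0.008,0]
    - [255,0.08,-0.02,0.008,0]
    - [255,0.1,-0.025,0.008,0]
    - [255,0.11,-0.027,0.008,0]
    - [255,0.115,-0.028,0.008,0]
    - [255,0.115,-0.028,0,0]
    - [208,0.115,-0.028,0,0]
    - [255,0.115,-0.028,0,0]
    - [255,0.115,-0.028,0,0]
    - [255,0.115,-0.028,0,0]

```text
time: 17.05
position: [0.5586, -0.2069, 0.1631]
eef_rot: [0.0, 0.993, -0.12, 0.001]
ft_force: [-1.4, -0.2, 7.8]
width: 0.156
grasp_force: 22.3
```

step_arm:
  increments:
    - [255,0,0,-0.006,0]
    - [255,-0.015,0.004,-0.01,0]
    - [255,-0.03,0.007,-0.01,0]
    - [255,-0.05,0.012,-0.012,0]
    - [255,-0.07,0.017,-0.014,0]
    - [255,-0.09,0.022,-0.014,0]
    - [255,-0.1,0.025,-0.014,0]

```text
time: 17.63
position: [0.5407, -0.2025, 0.1616]
eef_rot: [0.001, 0.993, -0.12, 0.004]
ft_force: [2.3, -0.0, 10.1]
width: 0.161
grasp_force: 22.4
```

```bash
python3 -c "
from h import *
two('d5')"
```

```text
t 17.68 pos [ 0.5404 -0.2024  0.1616] yaw -13.84 lip x,y,h mm 10.5 0.8 -2.8 F [ 1.7 -0.2  8.3] q6 1.43
```

View pics/d5.png

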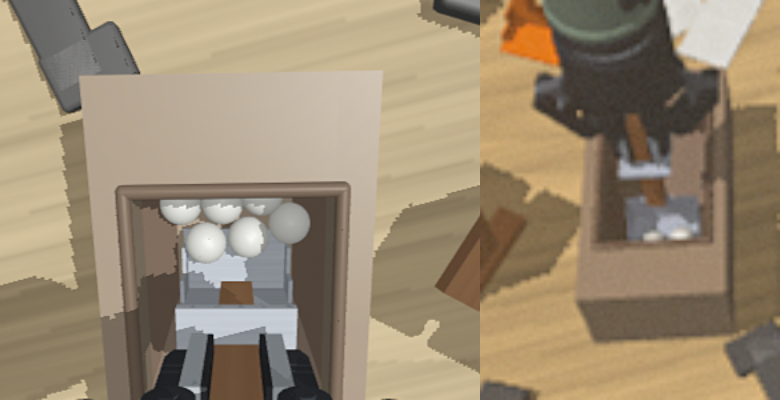

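```bash
python3 -c "
from h import *
c=cap('wrist');st();o=r.get_obs();p=o['position']
E=np.array([*ex,0]);
for tilt in(-10,-5,0,5,10):
  t=np.radians(tilt) # +: lip up
  f=E*np.cos(t)+np.array([0,0,np.sin(t)]); u=np.array([0,0,np.cos(t)])-E*np.sin(t)
  for s in(.001,.004):
    g=p-u*s  # scoop_grip point
    print(tilt,s,'collar front top',pr(c,g+f*.019-u*.024).round(1),'lip',pr(c,g+f*.02-u*.152).round(1),'backwall top',pr(c,g-f*.016-u*.12).round(1))
np.save('im5.npy',c['im'])
h=c['im'][:,280]
print([tuple(h[i]) for i in range(150,250,4)])
"
```

```text
t 17.78 pos [ 0.5406 -0.2025  0.1615] yaw -13.84 lip x,y,h mm 10.7 0.8 -2.9 F [ 1.9 -0.4 10.9] q6 1.43
-10 0.001 collar front top [276.  226.6] lip [276.5 203.3] backwall top [276.5 258.7]
-10 0.004 collar front top [276.  225.7] lip [276.5 203. ] backwall top [276.5 257.7]
-5 0.001 collar front top [275.9 222.2] lip [276.5 186. ] backwall top [276.5 243.2]
-5 0.004 collar front top [276.  220.7] lip [276.5 185.6] backwall top [276.5 242.1]
0 0.001 collar front top [275.9 218.1] lip [276.4 168.7] backwall top [276.5 227.9]
0 0.004 collar front top [275.9 216.1] lip [276.4 168.1] backwall top [276.5 226.5]
5 0.001 collar front top [275.9 214.4] lip [276.4 151.1] backwall top [276.4 212.6]
5 0.004 collar front top [275.9 211.8] lip [276.4 150.3] backwall top [276.4 211.1]
10 0.001 collar front top [275.9 211. ] lip [276.3 133.3] backwall top [276.4 197.4]
10 0.004 collar front top [275.9 207.9] lip [276.3 132.3] backwall top [276.4 195.7]
[(np.uint8(145), np.uint8(149), np.uint8(148)), (np.uint8(191), np.uint8(196), np.uint8(195)), (np.uint8(178), np.uint8(183), np.uint8(183)), (np.uin
[... 317 characters left out ...]
)), (np.uint8(160), np.uint8(166), np.uint8(165)), (np.uint8(214), np.uint8(206), np.uint8(201)), (np.uint8(209), np.uint8(201), np.uint8(196)), (np.uint8(209), np.uint8(202), np.uint8(197)), (np.uint8(211), np.uint8(204), np.uint8(198)), (np.uint8(182), np.uint8(178), np.uint8(176)), (np.uint8(61), np.uint8(86), np.uint8(115)), (np.uint8(61), np.uint8(86), np.uint8(116)), (np.uint8(62), np.uint8(87), np.uint8(117)), (np.uint8(54), np.uint8(79), np.uint8(109)), (np.uint8(122), np.uint8(117), np.uint8(112)), (np.uint8(211), np.uint8(205), np.uint8(199)), (np.uint8(214), np.uint8(207), np.uint8(200)), (np.uint8(209), np.uint8(202), np.uint8(197)), (np.uint8(213), np.uint8(205), np.uint8(200))]
```

step_arm:
  increments:
    - [255,-0.02,0.005,0,0]
    - [255,-0.04,0.01,0,0]
    - [255,-0.06,0.015,0,0]
    - [255,-0.08,0.02,0,0]
    - [255,-0.1,0.025,0,0]
    - [255,-0.12,0.03,0,0]

```text
time: 18.28
position: [0.5157, -0.1963, 0.1604]
eef_rot: [0.001, 0.993, -0.12, 0.002]
ft_force: [0.9, 0.2, 4.2]
width: 0.165
grasp_force: 21.3
```

```bash
cat >> h.py <<'E'
def tilt(slip=.002):
    """estimate scoop tilt (deg, + lip up) from the row of the collar's front edge / floor-handle boundary in wrist view"""
    c=cap('wrist');o=r.get_obs();p=o['position'];yaw=2*np.arctan2(o['eef_rot'][2],o['eef_rot'][1]);E=np.array([np.cos(yaw),np.sin(yaw),0])
    N=np.array([-E[1],E[0],0]); g=cv2.cvtColor(c['im'],cv2.COLOR_BGR2GRAY).astype(float)
    rows=[];ts=np.arange(-25,25.1,.5)
    def pt(td,y):
        t=np.radians(td); f=E*np.cos(t)+np.array([0,0,np.sin(t)]);u=np.array([0,0,np.cos(t)])-E*np.sin(t)
        return pr(c,p-u*slip+f*.019-u*.024+N*y)
    sc=[]
    for td in ts: sc.append(np.median([g[int(round(q[1]))+1,int(round(q[0]))]-g[int(round(q[1]))-2,int(round(q[0]))] for q in (pt(td,y) for y in np.linspace(-.014,.014,9))]))
    i=np.argsort(sc)[::-1][:4]; st(); print('tilt cands',[(ts[k],sc[k]) for k in i])
    return c
E
python3 -c "
from h import *
c=tilt(); print([int(x) for x in cv2.cvtColor(c['im'],cv2.COLOR_BGR2GRAY)[195:245:2,280]],[int(x) for x in cv2.cvtColor(c['im'],cv2.COLOR_BGR2GRAY)[195:245:2,245]])"
```

```text
t 18.33 pos [ 0.5147 -0.196   0.1602] yaw -13.82 lip x,y,h mm -16.1 1.0 -4.2 F [-0.2  1.1  6.6] q6 1.43
tilt cands [(np.float64(1.5), np.float64(67.0)), (np.float64(0.5), np.float64(67.0)), (np.float64(1.0), np.float64(67.0)), (np.float64(-4.5), np.float64(59.0))]
[109, 110, 110, 110, 110, 111, 112, 111, 88, 90, 91, 90, 107, 154, 154, 209, 204, 204, 207, 205, 203, 204, 205, 199, 202] [124, 122, 128, 147, 86, 91, 122, 128, 141, 139, 140, 140, 142, 153, 154, 209, 204, 204, 206, 205, 204, 205, 206, 201, 204]
```

```bash
python3 -c "
from h import *
c=cap('wrist');o=r.get_obs();p=o['position'];E=np.array([*ex,0]);N=np.array([*ey,0])
for s in(.004,-.001,-.006):
  for td in(-15,-10,-5,0,5):
    t=np.radians(td);f=E*np.cos(t)+np.array([0,0,np.sin(t)]);u=np.array([0,0,np.cos(t)])-E*np.sin(t);g=p-u*s
    q=lambda a,b,d:pr(c,g+f*a+N*b+u*d).round(1)
    print(s,td,'front top row',q(.019,0,-.024)[1],'width px',(q(.019,-.019,-.024)-q(.019,.019,-.024))[0],'front bottom',q(.019,0,-.028)[1],'lip row',q(.02,0,-.15)[1],'lipw',(q(.02,-.029,-.15)-q(.02,.029,-.15))[0],'bw top',q(-.016,0,-.12)[1])
im=c['im'];g=cv2.cvtColor(im,cv2.COLOR_BGR2GRAY)
print('row 230',[int(x) for x in g[230,200:350:3]])
import cv2
cv2.imwrite('pics/e1.png',np.hstack([cv2.resize(im[100:300,150:400],(500,400)),cv2.resize(cap('scene')['im'][190:290,180:260],(300,400))]))
"
```

```text
0.004 -15 front top row 230.1 width px 86.5 front bottom 229.6 lip row 219.3 lipw 75.00000000000003 bw top 272.4
0.004 -10 front top row 224.9 width px 87.5 front bottom 223.7 lip row 202.0 lipw 75.5 bw top 256.6
0.004 -5 front top row 219.9 width px 88.60000000000002 front bottom 218.1 lip row 184.6 lipw 76.39999999999998 bw top 240.9
0.004 0 front top row 215.3 width px 89.79999999999998 front bottom 212.8 lip row 167.2 lipw 77.70000000000002 bw top 225.4
0.004 5 front top row 211.0 width px 91.1 front bottom 207.8 lip row 149.6 lipw 79.30000000000001 bw top 209.9
-0.001 -15 front top row 230.8 width px 89.20000000000002 front bottom 230.2 lip row 219.5 lipw 76.19999999999999 bw top 273.7
-0.001 -10 front top row 226.4 width px 90.20000000000002 front bottom 225.2 lip row 202.4 lipw 76.9 bw top 258.2
-0.001 -5 front top row 222.4 width px 91.30000000000001 front bottom 220.4 lip row 185.4 lipw 77.79999999999998 bw top 242.8
-0.001 0 front top row 218.7 width px 92.5 front bottom 216.0 lip row 168.2 lipw 79.1 bw top 227.6
-0.001 5 front top row 215.4 width px 93.89999999999998 front
[... 157 characters left out ...]
p 275.0
-0.006 -10 front top row 228.1 width px 93.1 front bottom 226.8 lip row 202.9 lipw 78.20000000000002 bw top 259.8
-0.006 -5 front top row 225.0 width px 94.30000000000001 front bottom 222.9 lip row 186.2 lipw 79.20000000000002 bw top 244.8
-0.006 0 front top row 222.3 width px 95.6 front bottom 219.4 lip row 169.3 lipw 80.5 bw top 229.9
-0.006 5 front top row 220.0 width px 96.9 front bottom 216.3 lip row 152.3 lipw 82.09999999999997 bw top 215.2
row 230 [133, 83, 81, 81, 75, 76, 75, 93, 94, 94, 190, 206, 206, 206, 207, 206, 206, 206, 206, 206, 207, 207, 206, 206, 206, 207, 207, 207, 206, 206, 207, 206, 206, 206, 207, 206, 206, 206, 206, 206, 206, 217, 92, 94, 93, 84, 75, 75, 81, 82]
```

View pics/e1.png

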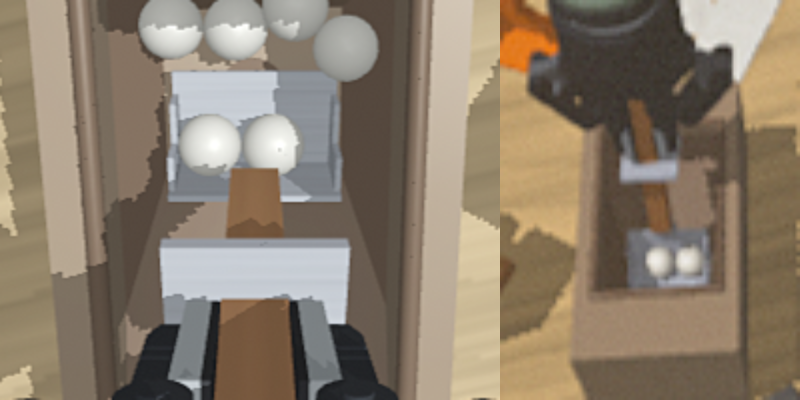

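The crop shows the pan tilted about 10° lip-up (lip row ≈135), with two balls resting against the back wall and four ahead of it. I'll grip firmly, give one more push for a third ball, then lift straight up.

step_arm:
  increments:
    - [255,0,0,0.006,0]
    - [255,0,0,0.008,0]
    - [255,0.02,-0.005,0.008,0]
    - [255,0.04,-0.01,0.008,0]
    - [255,0.06,-0.015,0.008,0]
    - [255,0.075,-0.018,0.008,0]
    - [255,0.09,-0.022,0.008,0]
    - [255,0.1,-0.024,0.008,0]
    - [255,0.1,-0.024,0.008,0]
  grip_force: 120

```text
time: 19.18
position: [0.5323, -0.2001, 0.1605]
eef_rot: [-0.0, 0.993, -0.12, -0.003]
ft_force: [-1.2, -0.7, 4.9]
width: 0.143
grasp_force: 118.4
```

```bash
cat >> h.py <<'E'
def balls(c,lo=(0,0,120)):
    """bright low-saturation circles in wrist view"""
    g=cv2.GaussianBlur(cv2.cvtColor(c['im'],cv2.COLOR_BGR2GRAY),(3,3),0)
    k=cv2.HoughCircles(g[:300,150:420],cv2.HOUGH_GRADIENT,1,14,param1=90,param2=13,minRadius=10,maxRadius=24)
    if k is None: print('none');return
    for q in k[0]:
        v=c['im'][int(q[1]),int(q[0])+150]; print('circle',(q+[150,0,0]).round(0),v, 'z.02',on(c,q[0]+150,q[1],.02)[:2].round(3))
E
python3 -c "
from h import *
c=cap('wrist','f1');st();balls(c)"
```

```text
t 19.23 pos [ 0.5327 -0.2002  0.1605] yaw -13.8 lip x,y,h mm 2.4 1.2 -3.9 F [-3.1  1.1  6.5] q6 1.43
circle [238. 138.  17.] [163 168 167] z.02 [ 0.58  -0.184]
circle [320. 150.  15.] [170 175 173] z.02 [ 0.557 -0.237]
circle [270. 138.  16.] [169 173 173] z.02 [ 0.574 -0.205]
circle [256. 192.  15.] [239 244 243] z.02 [ 0.539 -0.186]
circle [298. 128.  16.] [65 79 95] z.02 [ 0.575 -0.226]
circle [280. 194.  18.] [213 218 217] z.02 [ 0.533 -0.203]
circle [214. 208.  23.] [59 69 83] z.02 [ 0.535 -0.154]
circle [298. 202.  19.] [132 133 131] z.02 [ 0.524 -0.214]
circle [212. 192.  23.] [ 95 111 130] z.02 [ 0.546 -0.156]
```

step_arm:
  increments:
    - [255,0.015,-0.004,0,0]
    - [255,0.03,-0.007,0,0]
    - [255,0.045,-0.011,0,0]
    - [255,0.055,-0.013,0,0]
    - [255,0.055,-0.013,0,0]

```text
time: 19.65
position: [0.5422, -0.2023, 0.1601]
eef_rot: [-0.001, 0.993, -0.12, -0.005]
ft_force: [-5.8, 1.5, 8.5]
width: 0.148
grasp_force: 119.2
```

```bash
python3 -c "
from h import *
c=cap('wrist','f2');st();balls(c)"
```

```text
t 19.7 pos [ 0.5421 -0.2023  0.1601] yaw -13.8 lip x,y,h mm 12.1 1.4 -4.3 F [-6.2  1.2  8.7] q6 1.44
circle [254. 206.  20.] [161 166 165] z.02 [ 0.538 -0.185]
circle [270. 154.  17.] [184 189 188] z.02 [ 0.573 -0.205]
circle [320. 164.  16.] [169 175 174] z.02 [ 0.557 -0.238]
circle [240. 154.  17.] [255 255 255] z.02 [ 0.577 -0.184]
circle [210. 162.  23.] [ 93 110 128] z.02 [ 0.577 -0.163]
circle [286. 198.  12.] [227 232 231] z.02 [ 0.539 -0.208]
circle [252. 182.  18.] [211 204 198] z.02 [ 0.556 -0.187]
circle [218. 182.  20.] [ 94 110 129] z.02 [ 0.562 -0.163]
circle [298. 144.  15.] [108 124 143] z.02 [ 0.574 -0.226]
circle [308. 208.  19.] [150 144 139] z.02 [ 0.528 -0.222]
circle [242. 280.  20.] [126 122 116] z.02 [ 0.483 -0.16 ]
circle [278. 168.  19.] [175 173 170] z.02 [ 0.562 -0.208]
circle [178.  26.  11.] [110 112 111] z.02 [ 0.667 -0.167]
```

step_arm:
  increments:
    - [255,-0.01,0.002,0.005,0]
    - [255,-0.025,0.006,0.01,0]
    - [255,-0.04,0.01,0.02,0]
    - [255,-0.06,0.015,0.03,0]
    - [255,-0.08,0.02,0.04,0]
    - [255,-0.1,0.024,0.05,0]
    - [255,-0.115,0.028,0.07,0]
    - [255,-0.12,0.03,0.1,0]
    - [255,-0.12,0.03,0.15,0]
    - [255,-0.12,0.03,0.2,0]

```text
time: 20.53
position: [0.5213, -0.1971, 0.2019]
eef_rot: [0.0, 0.993, -0.12, 0.0]
ft_force: [-0.1, -0.8, -0.9]
width: 0.148
grasp_force: 117.6
```

step_arm:
  increments:
    - [255,0,0,0.05,0]
    - [255,0,0,0.11,0]
    - [255,0,0,0.18,0]
    - [255,0,0,0.26,0]
    - [255,0,0,0.34,0]
    - [255,0,0,0.42,0]
    - [255,0,0,0.5,0]
    - [255,0,0,0.58,0]
    - [255,0,0,0.66,0]
    - [255,0,0,0.73,0]
    - [255,0,0,0.78,0]
    - [255,0,0,0.8,0]

```text
time: 21.53
position: [0.5217, -0.1973, 0.3633]
eef_rot: [0.001, 0.993, -0.12, 0.002]
ft_force: [0.2, 0.3, -2.7]
width: 0.141
grasp_force: 117.6
```

```bash
python3 -c "
from h import *
c=cap('wrist','f3');st();balls(c)
g=cv2.cvtColor(c['im'],cv2.COLOR_BGR2GRAY)
for x in (250,280): print([int(v) for v in g[120:250:3,x]])"
```

```text
t 21.58 pos [ 0.5217 -0.1972  0.363 ] yaw -13.82 lip x,y,h mm -9.0 1.4 198.6 F [ 0.9 -0.8 -1.8] q6 1.43
circle [254. 196.  16.] [223 228 228] z.02 [ 0.485 -0.159]
circle [246. 126.  23.] [ 92 108 127] z.02 [ 0.572 -0.17 ]
circle [258. 138.  23.] [143 162 178] z.02 [ 0.553 -0.181]
circle [306. 238.  17.] [205 197 191] z.02 [ 0.413 -0.211]
circle [248. 212.  19.] [115 108 104] z.02 [ 0.466 -0.145]
circle [290. 200.  21.] [229 234 233] z.02 [ 0.468 -0.201]
circle [288. 118.  12.] [179 184 183] z.02 [ 0.568 -0.222]
circle [238. 276.  16.] [23 20 18] z.02 [ 0.382 -0.11 ]
circle [270. 130.  14.] [103 119 137] z.02 [ 0.559 -0.199]
circle [294. 142.  14.] [144 149 148] z.02 [ 0.539 -0.224]
circle [384.  98.  22.] [136 170 188] z.02 [ 0.564 -0.34 ]
circle [364. 286.  16.] [ 84 147 223] z.02 [ 0.326 -0.271]
circle [258. 112.  12.] [149 154 153] z.02 [ 0.584 -0.189]
circle [386.  30.  11.] [139 141 140] z.02 [ 0.637 -0.355]
circle [202.  62.  15.] [108 110 110] z.02 [ 0.654 -0.14 ]
[200, 177, 74, 104, 100, 100, 101, 102, 102, 103, 104, 105, 106, 106, 157, 196, 194, 194, 192, 195, 195, 138, 185, 201, 209, 213, 215, 156, 154, 148, 135, 109, 110, 105, 137, 165, 125, 203, 194, 196, 195, 194, 124, 132]
[164, 100, 105, 108, 134, 130, 107, 130, 103, 145, 173, 136, 172, 99, 159, 198, 194, 191, 194, 194, 197, 126, 176, 194, 202, 207, 207, 205, 108, 90, 91, 92, 91, 86, 78, 76, 130, 203, 194, 196, 194, 192, 199, 129]
```

Two balls are at the back of the pan (254,196 and 290,200), with the lip at row ≈162, so it is slightly lip-up. I'll carry them smoothly sideways to the jar.

step_arm:
  increments:
    - [255,0.002,0.004,0.005,0]
    - [255,0.007,0.015,0.015,0]
    - [255,0.015,0.034,0.025,0]
    - [255,0.026,0.061,0.035,0]
    - [255,0.041,0.095,0.04,0]
    - [255,0.059,0.137,0.04,0]
    - [255,0.081,0.186,0.04,0]
    - [255,0.105,0.243,0.04,0]
    - [255,0.133,0.307,0.04,0]
    - [255,0.165,0.379,0.04,0]
    - [255,0.199,0.459,0.04,0]
    - [255,0.237,0.546,0.04,0]

```text
time: 22.58
position: [0.5691, -0.0862, 0.3687]
eef_rot: [-0.0, 0.993, -0.12, -0.0]
ft_force: [-0.3, -0.5, -2.8]
width: 0.139
grasp_force: 117.6
```

step_arm:
  increments:
    - [255,0.038,0.087,0,0]
    - [255,0.073,0.167,0,0]
    - [255,0.104,0.239,0,0]
    - [255,0.132,0.304,0,0]
    - [255,0.156,0.36,0,0]
    - [255,0.178,0.41,0,0]
    - [255,0.196,0.451,0,0]
    - [255,0.211,0.485,0,0]
    - [255,0.222,0.512,0,0]
    - [255,0.23,0.531,0,0]
    - [255,0.235,0.542,0,0]
    - [255,0.237,0.546,0,0]

```text
time: 23.58
position: [0.6161, 0.0213, 0.3687]
eef_rot: [0.0, 0.993, -0.12, -0.0]
ft_force: [0.4, 0.7, -1.7]
width: 0.146
grasp_force: 117.6
```

```bash
cat >> h.py <<'E'
def chk(nm):
    c=cap('wrist',nm);st();g=cv2.cvtColor(c['im'],cv2.COLOR_BGR2GRAY)
    k=cv2.HoughCircles(cv2.GaussianBlur(g,(3,3),0)[130:240,220:340],cv2.HOUGH_GRADIENT,1,14,param1=90,param2=13,minRadius=12,maxRadius=22)
    if k is not None:
        for q in k[0]: print('c',q+[220,130,0],c['im'][int(q[1])+130,int(q[0])+220])
    print([int(v) for v in g[120:240:3,250]],[int(v) for v in g[120:240:3,290]])
    return c
E
python3 -c "
from h import *
chk('f4')"
```

```text
t 23.63 pos [0.6161 0.0212 0.3688] yaw -13.82 lip x,y,h mm 31.0 236.1 204.4 F [ 0.1  0.  -2.1] q6 1.83
c [254.5        197.5         14.69999981] [240 245 244]
c [286.5        196.5         14.69999981] [237 242 241]
[201, 184, 183, 183, 183, 183, 183, 183, 181, 182, 182, 182, 182, 182, 166, 201, 199, 198, 196, 199, 201, 152, 192, 208, 216, 222, 227, 160, 160, 154, 142, 112, 113, 108, 138, 182, 125, 208, 198, 200] [124, 121, 165, 187, 187, 187, 186, 186, 186, 186, 185, 185, 185, 184, 155, 202, 198, 195, 199, 198, 200, 167, 204, 219, 228, 238, 248, 233, 229, 221, 192, 125, 123, 118, 158, 152, 131, 207, 198, 201]
```

step_arm:
  increments:
    - [255,0,0,-0.03,0]
    - [255,0,0,-0.08,0]
    - [255,0,0,-0.14,0]
    - [255,0,0,-0.2,0]
    - [255,0,0,-0.26,0]
    - [255,0,0,-0.32,0]
    - [255,0,0,-0.37,0]
    - [255,0,0,-0.4,0]
    - [255,0,0,-0.42,0]
    - [255,0,0,-0.42,0]

```text
time: 24.47
position: [0.6156, 0.0212, 0.2837]
eef_rot: [0.0, 0.993, -0.12, -0.001]
ft_force: [-0.2, -0.3, -1.7]
width: 0.143
grasp_force: 117.6
```

```bash
python3 -c "
from h import *
chk('f5')"
```

```text
t 24.52 pos [0.616  0.0212 0.2845] yaw -13.82 lip x,y,h mm 30.9 236.0 120.1 F [ 0.5  1.1 -2.5] q6 1.83
c [254.5        195.5         15.80000019] [229 233 233]
c [286.5        196.5         14.30000019] [236 241 241]
[116, 184, 184, 183, 184, 183, 183, 182, 182, 182, 182, 182, 182, 182, 166, 201, 200, 199, 197, 199, 198, 157, 192, 207, 216, 222, 225, 161, 160, 153, 143, 113, 113, 110, 138, 182, 127, 208, 198, 201] [124, 125, 130, 193, 188, 187, 187, 187, 186, 185, 185, 185, 185, 184, 154, 203, 198, 195, 199, 198, 200, 167, 204, 219, 228, 239, 249, 234, 229, 222, 193, 125, 124, 118, 160, 123, 131, 208, 198, 201]
```

step_arm:
  increments:
    - [255,-0.2,0.049,0,0]
    - [255,-0.34,0.083,0,0]
    - [255,-0.34,0.083,0,0]
    - [255,-0.34,0.083,0,0]

```text
time: 24.85
position: [0.5475, 0.0382, 0.2863]
eef_rot: [-0.0, 0.993, -0.12, 0.001]
ft_force: [0.3, 0.4, -1.2]
width: 0.145
grasp_force: 117.8
```

```bash
python3 -c "
from h import *
chk('f6')"
```

```text
t 24.9 pos [0.5486 0.038  0.2862] yaw -13.8 lip x,y,h mm -38.5 236.3 121.8 F [-0.7 -1.3 -1.1] q6 1.86
[177, 176, 176, 176, 175, 176, 176, 175, 174, 174, 175, 169, 152, 230, 145, 193, 191, 191, 189, 191, 188, 192, 189, 189, 191, 190, 178, 129, 129, 111, 106, 108, 106, 103, 129, 190, 118, 185, 190, 192] [181, 181, 180, 179, 179, 179, 179, 179, 179, 178, 177, 178, 107, 136, 141, 194, 190, 187, 191, 191, 192, 194, 189, 188, 191, 190, 191, 188, 195, 118, 128, 119, 117, 112, 154, 122, 117, 200, 190, 192]
```

step_arm:
  increments:
    - [255,0,0,0.15,0]
    - [255,0,0,0.35,0]
    - [255,0,0,0.43,0]
    - [255,-0.08,-0.2,0.43,0]
    - [255,-0.15,-0.4,0.43,0]
    - [255,-0.25,-0.6,0.43,0]
    - [255,-0.3,-0.8,0.43,0]
    - [255,-0.31,-1,0.43,0]
    - [255,-0.31,-1,0.43,0]

```text
time: 25.65
position: [0.486, -0.169, 0.3714]
eef_rot: [0.003, 0.992, -0.124, 0.001]
ft_force: [-0.0, 0.4, -2.3]
width: 0.141
grasp_force: 118.4
```

step_arm:
  increments:
    - [255,0,-0.14,0,0]
    - [255,0,-0.14,-0.2,0]
    - [255,0,-0.14,-0.4,0]
    - [255,0,-0.14,-0.5,0]
    - [255,0,-0.14,-0.6,0]
    - [255,0,-0.14,-0.6,0]

```text
time: 26.15
position: [0.485, -0.1899, 0.2468]
eef_rot: [-0.001, 0.993, -0.121, -0.004]
ft_force: [-0.7, -0.5, -1.9]
width: 0.142
grasp_force: 118.4
```

```bash
python3 -c "
from h import *
c=cap('wrist','f7');st();balls(c)
g=cv2.cvtColor(c['im'],cv2.COLOR_BGR2GRAY);print([int(v) for v in g[120:240:3,250]])
t=cap('top','top2'); j=pr(t,(.6215,.02,.03)); print(j)
im=t['im'];h=cv2.cvtColor(im,cv2.COLOR_BGR2HSV);x,y=j.astype(int)
m=(h[y-22:y+22,x-22:x+22,2]>215)&(h[y-22:y+22,x-22:x+22,1]<40)
for row in h[y-24:y+26:2,x-26:x+28:2,2]: print(' '.join('%3d'%v for v in row))
"
```

```text
t 26.2 pos [ 0.4861 -0.1903  0.2493] yaw -13.84 lip x,y,h mm -45.2 -0.2 84.9 F [ 0.3  0.2 -1.9] q6 1.42
circle [276. 100.  13.] [114 130 147] z.02 [ 0.55  -0.205]
circle [244.  72.  13.] [235 239 238] z.02 [ 0.58  -0.183]
circle [318.  62.  19.] [56 66 77] z.02 [ 0.573 -0.249]
circle [306. 102.  11.] [164 168 168] z.02 [ 0.542 -0.23 ]
circle [268.  74.  12.] [243 247 246] z.02 [ 0.574 -0.204]
circle [294.  78.  12.] [163 168 168] z.02 [ 0.566 -0.225]
circle [234. 212.  18.] [ 93  99 105] z.02 [ 0.458 -0.141]
circle [320. 200.  17.] [69 81 95] z.02 [ 0.451 -0.225]
circle [302. 210.  13.] [135 130 125] z.02 [ 0.445 -0.204]
circle [238. 274.  14.] [43 39 37] z.02 [ 0.394 -0.126]
[168, 168, 167, 167, 167, 125, 125, 126, 126, 126, 126, 127, 127, 127, 161, 200, 199, 199, 196, 198, 196, 200, 196, 196, 198, 198, 129, 136, 137, 117, 112, 112, 113, 109, 139, 163, 126, 193, 197, 200]
[264.71335847 169.73830398]
190 198 196 223 229 225 111 117 153 163 156 152 156 164 149 149  86  94  90  91  99 237 228 223 190 189 189
192 191 197 226 230 116 134 155 153 156 156 155 157 157 158 158 157  76  89  9
[... 1813 characters left out ...]
 230 236 241 223 160 118 119 122 123 127 149 188 187
114 117 121 109  97  87  84  98 104  94 117 140 150 154 149 138 118 110 115 104 139  90 124 117 180 181 180
111 104 109 106  98 100  89  86  98  97 102  98 100 101 103 100 109 111 133 120 104 125 116 182 189 192 191
114 117 115 113 121 104 104  93  88  82 110 138 105 105 105 123 106  87  89 119 117 119 175 200 199 199 201
114 114 114 118 112 115 100 102  99 104  91  94  90  93  94  98 101 114 118 118 124 180 189 174 175 176 176
106 113 111 108 109 112 110 104 100  99 102 103 102 102 104  99 112 112 108  98 192 182 182 181 181 184 180
104 100 102 101 101 102 103 106 101  97 106 100 101 100 102 107 105  90 180 185 184 179 183 183 182 180 182
```

```bash
python3 -c "
from h import *
im=cv2.imread('pics/f6.png');g=cv2.cvtColor(im,cv2.COLOR_BGR2GRAY)
k=cv2.HoughCircles(cv2.GaussianBlur(g,(3,3),0)[:170],cv2.HOUGH_GRADIENT,1,10,param1=60,param2=12,minRadius=7,maxRadius=20)
for q in k[0]: print(q, im[int(q[1]),int(q[0])])
print(np.array2string(g[0:165:6,200:360:6],max_line_width=200))
"
```

```text
[431.5  12.5  17.2] [152 154 153]
[536.5 108.5  14.6] [142 147 146]
[531.5  89.5  11. ] [195 200 199]
[103.5  44.5  17.2] [154 171 159]
[314.5 152.5  12.5] [227 232 231]
[436.5  21.5  10. ] [138 138 138]
[14.5 21.5  7.4] [132 149 137]
[68.5 52.5 16.1] [101 114 105]
[509.5  83.5  11.4] [47 54 64]
[464.5  39.5  13.4] [58 68 76]
[[167 168 170 168 166 167 168 170 175 222 227 228 228 229 229 230 226 201 176 179 180 180 180 180 180 180 180]
 [166 167 171 172 174 173 214 225 226 227 227 228 229 229 229 230 231 231 234 214 178 180 180 179 178 178 178]
 [174 174 172 170 165 225 225 226 227 228 229 223 222 220 225 230 229 231 232 234 237 174 177 177 179 180 180]
 [168 170 169 177 223 225 227 228 198 105 111 111 111 112 111 112 109 208 231 232 234 237 186 178 177 177 177]
 [167 169 183 224 226 227 223 110 112 121 122 122 123 122 122 122 124 111 110 216 232 235 238 197 180 181 177]
 [178 177 223 225 227 169 111 132 184 149 183 190 131 118 122 122 122 121 123 111 185 231 235 240 169 171 172]
 [175 222 224 227 153 124 181 179 180 181 181 182 183 184 185 130 121 121 122 121 111 136 233 238 241 173 
[... 1636 characters left out ...]
 184 116 118 117 231 231 235 170]
 [104 221 225 206 175 174 175 175 175 176 176 177 177 178 179 179 180 181 182 190 117 117 204 230 232 168 173]
 [119 220 222 225 157 174 174 174 176 176 177 177 177 178 179 179 179 180 185 114 116 118 229 230 226 169 169]
 [120 121 221 222 226 158 174 174 174 176 175 176 177 177 178 179 180 180 115 116 130 229 229 231 170 177 175]
 [113 111 114 221 223 226 236 155 175 174 175 175 176 176 177 177 182 113 122 200 228 228 229 167 158 159 162]
 [123 122 120 116 221 222 224 227 204 144 175 176 176 176 176 107 123 185 229 227 226 228 162 164 162 161 161]
 [117 119 121 122 123 150 209 162 150 166 164 175 165 154 154 141 138 138 156 156 221 160 159 161 165 172 179]]
```

```bash
python3 -c "
from h import *
a=cv2.imread('pics/f6.png');b=cv2.imread('pics/f7.png');t=cv2.imread('pics/top2.png')
s=cap('scene','sc2')['im']
z=lambda i,w,h:cv2.resize(i,(w,h),interpolation=2)
cv2.imwrite('pics/g1.png',np.vstack([np.hstack([z(a[0:300,100:500],400,300),z(b[0:300,100:500],400,300)]),np.hstack([z(t[110:260,180:380],400,300),z(s[180:330,180:380],400,300)])]))"
```

```text
(no output)
```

View pics/g1.png

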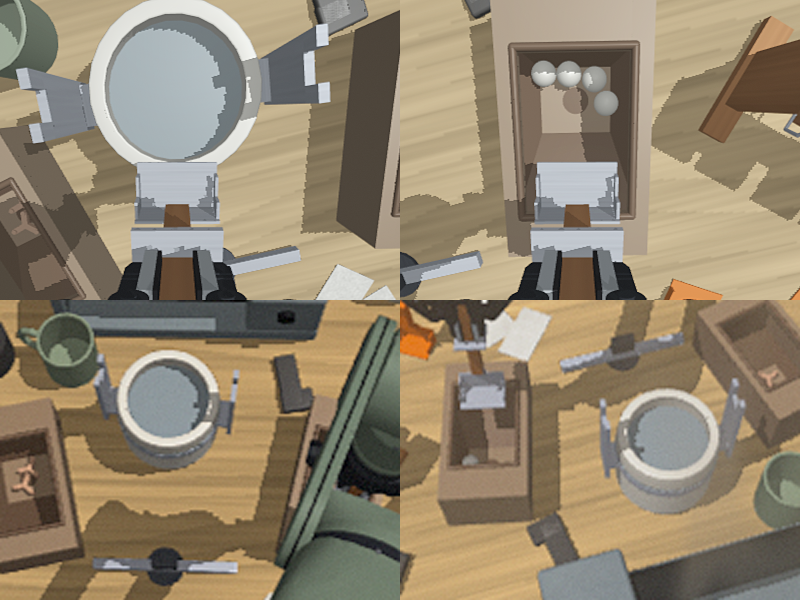

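The jar holds an opaque slurry surface, so the two balls sank into it and no strays are visible. Four balls remain in the canister, along its far edge. That was my last viewing, so from here I work from numbers only. Second dig.

step_arm:
  increments:
    - [255,-0.004,-0.014,-0.1,0]
    - [255,-0.004,-0.014,-0.2,0]
    - [255,-0.004,-0.014,-0.27,0]
    - [255,-0.004,-0.014,-0.32,0]
    - [255,-0.004,-0.014,-0.33,0]
    - [255,-0.004,-0.014,-0.33,0]

```text
time: 26.8
position: [0.4859, -0.1931, 0.1855]
eef_rot: [0.0, 0.993, -0.12, 0.001]
ft_force: [0.0, -0.6, -2.4]
width: 0.142
grasp_force: 118.6
```

step_arm:
  increments:
    - [255,0.034,-0.008,-0.011,0]
    - [255,0.068,-0.017,-0.022,0]
    - [255,0.102,-0.025,-0.034,0]
    - [255,0.136,-0.033,-0.045,0]
    - [255,0.17,-0.042,-0.057,0]
    - [255,0.206,-0.05,-0.07,0]
    - [255,0.243,-0.059,-0.084,0]
    - [255,0.27,-0.066,-0.088,0]
    - [255,0.3,-0.073,-0.09,0]
    - [255,0.3,-0.073,-0.09,0]

```text
time: 27.63
position: [0.5462, -0.2078, 0.1661]
eef_rot: [-0.0, 0.993, -0.12, -0.0]
ft_force: [-0.5, -0.7, -2.4]
width: 0.146
grasp_force: 118.4
```

```bash
python3 -c "
from h import *
c=cap('wrist','h1');st();balls(c)
g=cv2.cvtColor(c['im'],cv2.COLOR_BGR2GRAY);print([int(v) for v in g[120:240:3,250]])"
```

```text
t 27.68 pos [ 0.5458 -0.2076  0.1662] yaw -13.8 lip x,y,h mm 16.9 -2.9 1.8 F [-0.  -0.  -0.9] q6 1.43
circle [318. 164.  15.] [167 172 171] z.02 [ 0.562 -0.242]
circle [260. 160.  12.] [102 109 113] z.02 [ 0.575 -0.203]
circle [234. 158.  16.] [ 74  89 107] z.02 [ 0.58  -0.184]
circle [250. 190.  22.] [211 204 198] z.02 [ 0.555 -0.19 ]
circle [290. 150.  14.] [ 93 109 127] z.02 [ 0.576 -0.225]
circle [280. 256.  12.] [145 139 135] z.02 [ 0.499 -0.199]
[172, 171, 171, 170, 170, 169, 170, 170, 169, 171, 107, 135, 111, 92, 163, 154, 112, 106, 209, 204, 205, 200, 200, 203, 200, 204, 202, 200, 201, 140, 142, 137, 142, 111, 113, 112, 114, 127, 163, 202]
```

step_arm:
  increments:
    - [255,0.01,-0.002,-0.012,0]
    - [255,0.025,-0.006,-0.018,0]
    - [255,0.04,-0.01,-0.018,0]
    - [255,0.055,-0.013,-0.018,0]
    - [255,0.07,-0.017,-0.018,0]
    - [255,0.08,-0.02,-0.018,0]
    - [255,0.085,-0.021,-0.018,0]
    - [255,0.085,-0.021,-0.018,0]

```text
time: 28.35
position: [0.5613, -0.2115, 0.1629]
eef_rot: [-0.0, 0.993, -0.12, -0.001]
ft_force: [-4.3, -0.3, -0.0]
width: 0.15
grasp_force: 118.6
```

```bash
python3 -c "
from h import *
c=cap('wrist','h2');st();balls(c)
g=cv2.cvtColor(c['im'],cv2.COLOR_BGR2GRAY);print([int(v) for v in g[120:240:3,250]]);print([int(v) for v in g[120:240:3,290]])"
```

```text
t 28.4 pos [ 0.5613 -0.2115  0.1629] yaw -13.8 lip x,y,h mm 32.9 -3.0 -1.5 F [-4.3  0.2 -0.9] q6 1.43
circle [302. 198.  22.] [149 143 138] z.02 [ 0.556 -0.23 ]
circle [334. 194.  19.] [57 67 78] z.02 [ 0.552 -0.253]
circle [256. 196.  19.] [211 204 198] z.02 [ 0.565 -0.197]
circle [216. 222.  21.] [58 68 80] z.02 [ 0.552 -0.162]
circle [316. 276.  16.] [93 91 85] z.02 [ 0.492 -0.226]
circle [250. 222.  13.] [118 113 108] z.02 [ 0.546 -0.188]
circle [270. 204.  12.] [210 203 197] z.02 [ 0.557 -0.205]
[170, 170, 170, 170, 170, 169, 169, 168, 169, 169, 168, 168, 168, 167, 167, 167, 167, 167, 166, 167, 111, 139, 109, 135, 202, 203, 200, 200, 206, 137, 141, 140, 139, 125, 112, 112, 110, 116, 143, 202]
[175, 175, 175, 174, 174, 173, 174, 173, 172, 172, 171, 171, 171, 171, 170, 170, 170, 169, 169, 117, 114, 136, 102, 147, 143, 143, 138, 138, 142, 140, 140, 141, 144, 128, 111, 107, 117, 103, 144, 202]
```

step_arm:
  increments:
    - [255,0,0,-0.004,0]
    - [208,0,0,-0.004,0]
    - [255,0,0,-0.004,0]
    - [255,0,0,-0.004,0]
    - [255,0,0,-0.01,0]
    - [255,-0.015,0.004,-0.014,0]
    - [255,-0.03,0.007,-0.014,0]
    - [255,-0.05,0.012,-0.016,0]
    - [255,-0.07,0.017,-0.016,0]
    - [255,-0.09,0.022,-0.018,0]
    - [255,-0.1,0.025,-0.018,0]
  grip_force: 20

```text
time: 29.32
position: [0.5454, -0.2071, 0.1627]
eef_rot: [0.001, 0.993, -0.12, 0.005]
ft_force: [2.4, 2.8, 8.2]
width: 0.163
grasp_force: 19.4
```

```bash
python3 -c "
from h import *
c=cap('wrist','h3');st();balls(c)
g=cv2.cvtColor(c['im'],cv2.COLOR_BGR2GRAY);print([int(v) for v in g[120:240:3,250]]);print([int(v) for v in g[120:240:3,290]])"
```

```text
t 29.37 pos [ 0.5451 -0.2071  0.1626] yaw -13.82 lip x,y,h mm 16.1 -2.6 -1.8 F [2.4 1.6 8.8] q6 1.43
circle [260. 182.  22.] [212 206 200] z.02 [ 0.56  -0.199]
circle [258. 160.  12.] [148 153 152] z.02 [ 0.576 -0.201]
circle [294. 180.  22.] [151 144 139] z.02 [ 0.555 -0.223]
circle [220. 180.  23.] [ 94 110 129] z.02 [ 0.568 -0.17 ]
circle [334. 174.  18.] [59 69 81] z.02 [ 0.553 -0.252]
circle [226. 158.  14.] [ 83  99 116] z.02 [ 0.582 -0.179]
circle [244. 208.  12.] [122 116 113] z.02 [ 0.544 -0.183]
circle [316. 282.  21.] [128 125 119] z.02 [ 0.474 -0.221]
circle [316. 154.  16.] [110 126 144] z.02 [ 0.57  -0.242]
circle [212. 220.  23.] [59 69 81] z.02 [ 0.541 -0.156]
[172, 173, 173, 173, 172, 171, 171, 171, 171, 174, 104, 131, 115, 88, 165, 208, 195, 171, 134, 204, 202, 199, 199, 200, 200, 203, 131, 137, 117, 116, 116, 115, 114, 143, 167, 167, 134, 210, 200, 202]
[177, 177, 176, 177, 177, 176, 175, 175, 175, 175, 111, 149, 110, 104, 156, 162, 138, 140, 140, 141, 144, 140, 139, 141, 140, 140, 138, 143, 114, 118, 116, 141, 130, 200, 104, 103, 137, 210, 200, 203]
```

step_arm:
  increments:
    - [255,0,0,0.006,0]
    - [255,0,0,0.01,0]
    - [255,0.02,-0.005,0.01,0]
    - [255,0.04,-0.01,0.01,0]
    - [255,0.055,-0.013,0.01,0]
    - [255,0.065,-0.016,0.01,0]
    - [255,0.075,-0.018,0.01,0]
    - [255,0.08,-0.019,0.01,0]
    - [255,0.08,-0.019,0.01,0]
  grip_force: 120

```text
time: 30.12
position: [0.5547, -0.2093, 0.1622]
eef_rot: [-0.001, 0.993, -0.12, -0.005]
ft_force: [-7.6, 4.6, 14.1]
width: 0.143
grasp_force: 119.3
```

```bash
python3 -c "
from h import *
c=cap('wrist','h4');st()
g=cv2.cvtColor(c['im'],cv2.COLOR_BGR2GRAY);print([int(v) for v in g[120:240:3,250]]);print([int(v) for v in g[120:240:3,290]])"
```

```text
t 30.17 pos [ 0.5547 -0.2092  0.1622] yaw -13.82 lip x,y,h mm 25.9 -2.4 -2.2 F [-7.3  4.3 13.3] q6 1.43
[172, 171, 171, 170, 170, 170, 170, 169, 169, 169, 168, 168, 168, 168, 170, 91, 124, 119, 91, 203, 186, 155, 130, 205, 201, 200, 203, 130, 140, 138, 141, 110, 115, 113, 114, 112, 143, 125, 205, 201]
[175, 175, 175, 175, 174, 175, 173, 173, 173, 172, 172, 171, 171, 170, 173, 105, 134, 114, 99, 139, 140, 141, 141, 143, 140, 138, 143, 140, 141, 140, 145, 121, 112, 108, 121, 108, 133, 126, 206, 201]
```

step_arm:
  increments:
    - [255,-0.005,0.001,0.015,0]
    - [255,-0.006,0.001,0.03,0]
    - [255,-0.006,0.001,0.05,0]
    - [255,-0.006,0.001,0.07,0]
    - [255,-0.006,0.001,0.1,0]
    - [255,-0.006,0.001,0.13,0]
    - [255,-0.006,0.001,0.16,0]
    - [255,-0.006,0.001,0.2,0]
    - [255,-0.006,0.001,0.24,0]
    - [255,-0.006,0.001,0.28,0]

```text
time: 31.0
position: [0.5571, -0.2103, 0.2186]
eef_rot: [0.0, 0.993, -0.12, 0.0]
ft_force: [-0.4, 0.5, -1.1]
width: 0.143
grasp_force: 116.9
```

```bash
python3 -c "
from h import *
chk('h5')"
```

```text
t 31.05 pos [ 0.558  -0.2107  0.2204] yaw -13.82 lip x,y,h mm 29.5 -3.0 56.0 F [ 0.1  0.1 -1. ] q6 1.43
c [284.5        187.5         14.39999962] [228 233 232]
c [255.5        198.5         14.69999981] [233 237 237]
[168, 167, 167, 166, 166, 166, 167, 166, 166, 165, 164, 164, 165, 111, 117, 95, 201, 197, 195, 194, 197, 195, 152, 190, 204, 211, 216, 216, 158, 155, 148, 125, 110, 111, 112, 137, 130, 138, 198, 197] [172, 172, 171, 171, 170, 171, 170, 169, 169, 169, 168, 168, 121, 121, 109, 146, 200, 196, 192, 192, 212, 222, 230, 239, 233, 224, 215, 197, 192, 207, 122, 126, 121, 118, 103, 130, 108, 138, 198, 198]
```

step_arm:
  increments:
    - [255,-0.005,0.001,0.01,0]
    - [255,-0.012,0.003,0.02,0]
    - [255,-0.018,0.004,0.04,0]
    - [255,-0.02,0.005,0.09,0]
    - [255,-0.02,0.005,0.16,0]
    - [255,-0.02,0.005,0.24,0]
    - [255,-0.02,0.005,0.34,0]
    - [255,-0.02,0.005,0.44,0]
    - [255,-0.02,0.005,0.55,0]
    - [255,-0.02,0.005,0.65,0]
    - [255,-0.02,0.005,0.72,0]
    - [255,-0.02,0.005,0.75,0]

```text
time: 32.05
position: [0.5535, -0.2095, 0.3708]
eef_rot: [0.001, 0.993, -0.12, 0.002]
ft_force: [-0.5, -0.6, -2.1]
width: 0.145
grasp_force: 117.0
```

```bash
python3 -c "
from h import *
chk('h6')"
```

```text
t 32.1 pos [ 0.5536 -0.2095  0.3706] yaw -13.82 lip x,y,h mm 24.9 -2.9 206.2 F [ 0.3 -0.2 -0.7] q6 1.43
c [255.5 198.5  14.5] [230 235 234]
c [286.5        204.5         18.10000038] [214 219 218]
c [300.5        211.5         15.89999962] [132 126 120]
[163, 163, 163, 162, 161, 162, 118, 85, 107, 171, 162, 162, 162, 162, 163, 185, 195, 192, 191, 189, 192, 116, 158, 189, 201, 209, 212, 141, 153, 149, 142, 112, 107, 106, 107, 132, 127, 134, 193, 192] [168, 166, 167, 167, 167, 138, 140, 85, 106, 107, 106, 104, 105, 105, 119, 170, 196, 192, 187, 192, 192, 192, 181, 203, 214, 228, 237, 237, 223, 206, 199, 164, 118, 115, 99, 127, 104, 133, 193, 193]
```

step_arm:
  increments:
    - [255,0.001,0.004,0,0]
    - [255,0.004,0.016,0,0]
    - [255,0.01,0.036,0,0]
    - [255,0.018,0.064,0,0]
    - [255,0.027,0.1,0,0]
    - [255,0.039,0.144,0,0]
    - [255,0.054,0.196,0,0]
    - [255,0.07,0.256,0,0]
    - [255,0.089,0.325,0,0]
    - [255,0.109,0.4,0,0]
    - [255,0.132,0.485,0,0]
    - [255,0.158,0.577,0,0]

```text
time: 33.1
position: [0.5848, -0.0921, 0.3676]
eef_rot: [-0.0, 0.993, -0.12, 0.0]
ft_force: [0.3, 0.5, -2.6]
width: 0.145
grasp_force: 116.9
```

step_arm:
  increments:
    - [255,0.025,0.092,0,0]
    - [255,0.048,0.177,0,0]
    - [255,0.069,0.252,0,0]
    - [255,0.088,0.321,0,0]
    - [255,0.104,0.381,0,0]
    - [255,0.118,0.433,0,0]
    - [255,0.13,0.477,0,0]
    - [255,0.14,0.513,0,0]
    - [255,0.148,0.541,0,0]
    - [255,0.153,0.561,0,0]
    - [255,0.157,0.573,0,0]
    - [255,0.158,0.577,0,0]

```text
time: 34.1
position: [0.6163, 0.0216, 0.3675]
eef_rot: [0.0, 0.993, -0.12, -0.0]
ft_force: [-1.2, 0.7, -2.0]
width: 0.149
grasp_force: 117.0
```

step_arm:
  increments:
    - [255,0,0,-0.03,0]
    - [255,0,0,-0.08,0]
    - [255,0,0,-0.14,0]
    - [255,0,0,-0.2,0]
    - [255,0,0,-0.26,0]
    - [255,0,0,-0.32,0]
    - [255,0,0,-0.37,0]
    - [255,0,0,-0.4,0]
    - [255,0,0,-0.42,0]
    - [255,0,0,-0.42,0]

```text
time: 34.93
position: [0.6158, 0.0214, 0.2825]
eef_rot: [0.0, 0.993, -0.12, -0.001]
ft_force: [0.0, -0.2, -1.3]
width: 0.144
grasp_force: 117.0
```

```bash
python3 -c "
from h import *
chk('h7')"
```

```text
t 34.98 pos [0.6162 0.0214 0.2833] yaw -13.82 lip x,y,h mm 31.0 236.2 118.9 F [ 0.6  0.8 -1.9] q6 1.83
c [255.5        198.5         14.69999981] [236 241 240]
c [288.5 199.5  14.5] [237 241 240]
c [316.5        207.5         15.89999962] [143 137 132]
c [255.5        212.5         20.29999924] [141 146 146]
[143, 184, 183, 183, 183, 183, 183, 182, 182, 182, 182, 182, 182, 182, 181, 188, 201, 199, 197, 196, 199, 198, 157, 194, 207, 216, 219, 221, 161, 158, 150, 129, 112, 111, 112, 143, 152, 139, 200, 199] [124, 124, 120, 192, 187, 187, 186, 187, 186, 185, 185, 185, 185, 185, 184, 171, 204, 198, 194, 198, 198, 202, 180, 208, 220, 230, 247, 244, 236, 230, 210, 176, 122, 119, 103, 130, 101, 139, 199, 199]
```

Both balls are still aboard. I'll release them with the same quick backward pull, then return to the canister.

step_arm:
  increments:
    - [255,-0.2,0.049,0,0]
    - [255,-0.34,0.083,0,0]
    - [255,-0.34,0.083,0,0]
    - [255,-0.34,0.083,0,0]

```text
time: 35.32
position: [0.5477, 0.0384, 0.2851]
eef_rot: [-0.0, 0.993, -0.12, 0.001]
ft_force: [-0.1, -0.1, -1.4]
width: 0.14
grasp_force: 117.2
```

```bash
python3 -c "
from h import *
chk('h8')"
```

```text
t 35.37 pos [0.5488 0.0382 0.285 ] yaw -13.8 lip x,y,h mm -38.4 236.6 120.6 F [ 0.9 -0.2 -1. ] q6 1.86
[176, 176, 175, 175, 176, 176, 175, 175, 174, 174, 174, 171, 143, 231, 227, 174, 194, 191, 189, 188, 191, 188, 193, 190, 189, 189, 192, 127, 126, 131, 105, 105, 106, 105, 106, 138, 152, 132, 192, 191] [181, 181, 180, 180, 180, 179, 178, 179, 179, 177, 177, 177, 116, 119, 231, 157, 195, 190, 186, 190, 190, 191, 196, 190, 189, 190, 189, 192, 186, 200, 116, 121, 116, 114, 98, 124, 94, 132, 192, 191]
```

step_arm:
  increments:
    - [255,0,0,0.15,0]
    - [255,0,0,0.35,0]
    - [255,0,0,0.43,0]
    - [255,-0.08,-0.2,0.43,0]
    - [255,-0.15,-0.4,0.43,0]
    - [255,-0.25,-0.6,0.43,0]
    - [255,-0.3,-0.8,0.43,0]
    - [255,-0.31,-1,0.43,0]
    - [255,-0.31,-1,0.43,0]

```text
time: 36.12
position: [0.4862, -0.1688, 0.3702]
eef_rot: [0.003, 0.992, -0.124, 0.001]
ft_force: [-0.0, 0.7, -1.5]
width: 0.148
grasp_force: 118.1
```

step_arm:
  increments:
    - [255,0,-0.14,0,0]
    - [255,0,-0.14,-0.2,0]
    - [255,0,-0.14,-0.4,0]
    - [255,0,-0.14,-0.5,0]
    - [255,0,-0.14,-0.6,0]
    - [255,0,-0.14,-0.6,0]

```text
time: 36.62
position: [0.4852, -0.1897, 0.2456]
eef_rot: [-0.001, 0.993, -0.121, -0.004]
ft_force: [-0.7, 0.9, -2.6]
width: 0.141
grasp_force: 118.2
```

```bash
python3 -c "
from h import *
c=cap('wrist','h9');st();balls(c)
h=cv2.cvtColor(c['im'],cv2.COLOR_BGR2HSV)
g=cv2.cvtColor(c['im'],cv2.COLOR_BGR2GRAY);print([int(v) for v in g[120:240:3,250]])
m=cv2.inRange(h,(0,0,130),(180,30,255));a,b=map(int,pr(c,(.55,-.206,.02)));print(a,b)
k,l,s,ce=cv2.connectedComponentsWithStats(m[40:150,215:350])
for i in range(1,k):
  if s[i,4]>40: print(s[i],(ce[i]+[215,40]).round(1),on(c,*(ce[i]+[215,40]),.02)[:2].round(4))
"
```

```text
t 36.67 pos [ 0.4863 -0.1901  0.2481] yaw -13.84 lip x,y,h mm -45.1 0.0 83.7 F [-0.8 -0.4 -1.4] q6 1.42
circle [294. 110.  11.] [164 169 169] z.02 [ 0.539 -0.218]
circle [274. 128.  11.] [236 241 240] z.02 [ 0.528 -0.198]
circle [276. 100.  13.] [113 130 147] z.02 [ 0.551 -0.205]
circle [308. 212.  13.] [118 113 108] z.02 [ 0.443 -0.21 ]
circle [254. 210.  16.] [117 112 108] z.02 [ 0.456 -0.159]
[169, 169, 168, 168, 169, 125, 125, 127, 128, 127, 127, 127, 128, 127, 127, 179, 202, 199, 198, 196, 199, 196, 201, 199, 197, 198, 151, 138, 133, 139, 111, 112, 111, 111, 112, 140, 144, 140, 200, 199]
277 100
[ 67  58  24  24 450] [293.6 109.6] [ 0.5389 -0.2184]
[ 47  76  25  24 456] [274.1 127.5] [ 0.5278 -0.1975]
```

step_arm:
  increments:
    - [255,-0.004,-0.012,-0.1,0]
    - [255,-0.004,-0.012,-0.2,0]
    - [255,-0.004,-0.012,-0.27,0]
    - [255,-0.004,-0.012,-0.31,0]
    - [255,-0.004,-0.012,-0.32,0]
    - [255,-0.004,-0.012,-0.32,0]

```text
time: 37.17
position: [0.4864, -0.1927, 0.1865]
eef_rot: [0.0, 0.993, -0.12, 0.001]
ft_force: [-0.5, 0.5, -1.7]
width: 0.146
grasp_force: 118.4
```

step_arm:
  increments:
    - [255,0.034,-0.008,-0.009,0]
    - [255,0.068,-0.017,-0.02,0]
    - [255,0.102,-0.025,-0.032,0]
    - [255,0.136,-0.033,-0.043,0]
    - [255,0.17,-0.042,-0.055,0]
    - [255,0.206,-0.05,-0.07,0]
    - [255,0.243,-0.059,-0.084,0]
    - [255,0.27,-0.066,-0.092,0]
    - [255,0.3,-0.073,-0.098,0]
    - [255,0.3,-0.073,-0.098,0]

```text
time: 38.0
position: [0.5543, -0.2104, 0.1816]
eef_rot: [0.004, 0.993, -0.12, 0.014]
ft_force: [-4.6, 2.1, 58.3]
width: 0.144
grasp_force: 126.9
```

step_arm:
  increments:
    - [255,0.01,-0.002,-0.008,0]
    - [255,0.02,-0.005,-0.01,0]
    - [255,0.03,-0.007,-0.01,0]
    - [255,0.04,-0.01,-0.01,0]
    - [255,0.05,-0.012,-0.01,0]
    - [255,0.055,-0.013,-0.01,0]
    - [255,0.055,-0.013,-0.01,0]

```text
time: 38.58
position: [0.5659, -0.2134, 0.1819]
eef_rot: [0.005, 0.993, -0.12, 0.016]
ft_force: [-4.5, 2.4, 66.1]
width: 0.144
grasp_force: 128.2
```

```bash
python3 -c "
from h import *
c=chk('i1');balls(c)"
```

```text
t 38.63 pos [ 0.566  -0.2134  0.1819] yaw -13.8 lip x,y,h mm 37.9 -3.8 17.5 F [-5.4  1.  65.4] q6 1.43
c [302.5        212.5         19.10000038] [144 139 133]
[172, 171, 170, 170, 171, 170, 169, 170, 169, 169, 169, 168, 168, 167, 168, 167, 167, 166, 166, 166, 166, 167, 79, 123, 114, 130, 199, 198, 198, 125, 138, 134, 139, 110, 110, 111, 112, 125, 137, 200] [177, 177, 176, 175, 175, 175, 175, 174, 173, 173, 172, 173, 173, 171, 171, 170, 170, 171, 170, 169, 169, 172, 96, 136, 109, 127, 137, 136, 133, 137, 139, 136, 138, 106, 122, 118, 102, 114, 137, 200]
circle [298. 212.  21.] [147 141 136] z.02 [ 0.551 -0.228]
circle [212. 216.  19.] [58 68 80] z.02 [ 0.564 -0.161]
circle [248. 208.  23.] [173 167 160] z.02 [ 0.563 -0.191]
circle [330. 204.  17.] [57 66 79] z.02 [ 0.551 -0.254]
circle [222. 202.  18.] [ 91 108 126] z.02 [ 0.572 -0.172]
```

The pan rode up on a ball (65 N upward, 18 mm high). I'll ease off straight away and step back.

step_arm:
  increments:
    - [255,0,0,0.05,0]
    - [255,0,0,0.12,0]
    - [255,-0.05,0.012,0.18,0]
    - [255,-0.15,0.036,0.2,0]
    - [255,-0.25,0.06,0.2,0]
    - [255,-0.35,0.085,0.2,0]
    - [255,-0.4,0.097,0.25,0]
    - [255,-0.4,0.097,0.35,0]
    - [255,-0.4,0.097,0.42,0]
    - [255,-0.4,0.097,0.42,0]

```text
time: 39.47
position: [0.4778, -0.1907, 0.2516]
eef_rot: [0.001, 0.993, -0.12, 0.003]
ft_force: [0.3, -0.8, -2.5]
width: 0.142
grasp_force: 118.2
```

```bash
cat >> h.py <<'E'
def wb():
    c=cap('wrist');st();h=cv2.cvtColor(c['im'],cv2.COLOR_BGR2HSV);g=cv2.cvtColor(c['im'],cv2.COLOR_BGR2GRAY)
    m=cv2.inRange(h,(0,0,130),(180,30,255)); P=[pr(c,[*(F+a*ex+b*ey),.02]) for a in(-.06,.04) for b in(-.045,.045)]
    x0,y0=np.maximum(0,np.min(P,0).astype(int)); x1,y1=np.max(P,0).astype(int)
    k,l,s,ce=cv2.connectedComponentsWithStats(m[y0:y1,x0:x1])
    for i in range(1,k):
        if s[i,4]>40:
            w=on(c,*(ce[i]+[x0,y0]),.02)[:2]-F; print('blob',s[i][2:],(ce[i]+[x0,y0]).round(),'can x,y mm',(w@ex*1e3).round(1),(w@ey*1e3).round(1))
    print([int(v) for v in g[120:240:3,250]]); return c
E
python3 -c "
from h import *
c=wb();cv2.imwrite('pics/i2.png',c['im'])"
```

```text
t 39.52 pos [ 0.4772 -0.1905  0.2498] yaw -13.82 lip x,y,h mm -53.8 -2.5 85.4 F [ 0.9  0.3 -2. ] q6 1.41
blob [ 47  36 922] [282.  84.] can x,y mm 11.1 -7.8
blob [ 81  10 807] [276. 157.] can x,y mm -54.8 -2.4
[168, 168, 168, 128, 123, 123, 123, 125, 124, 124, 124, 146, 198, 196, 196, 194, 196, 194, 197, 194, 194, 196, 195, 194, 196, 132, 112, 113, 114, 114, 113, 135, 164, 161, 160, 138, 142, 196, 196, 196]
```

step_arm:
  increments:
    - [255,0.044,-0.011,-0.1,0]
    - [255,0.044,-0.011,-0.2,0]
    - [255,0.044,-0.011,-0.28,0]
    - [255,0.044,-0.011,-0.33,0]
    - [255,0.044,-0.011,-0.36,0]
    - [255,0.044,-0.011,-0.36,0]
    - [255,0.044,-0.011,-0.36,0]

```text
time: 40.1
position: [0.486, -0.1922, 0.1765]
eef_rot: [-0.0, 0.993, -0.12, 0.001]
ft_force: [1.0, 0.6, 1.2]
width: 0.139
grasp_force: 118.5
```

step_arm:
  increments:
    - [255,0.03,-0.007,-0.01,0]
    - [255,0.06,-0.015,-0.02,0]
    - [255,0.09,-0.022,-0.03,0]
    - [255,0.112,-0.027,-0.04,0]
    - [255,0.112,-0.027,-0.04,0]

```text
time: 40.52
position: [0.5091, -0.1983, 0.1686]
eef_rot: [0.001, 0.993, -0.12, 0.001]
ft_force: [0.4, -0.3, 7.0]
width: 0.144
grasp_force: 118.8
```

```bash
python3 -c "
from h import *
c=wb()"
```

```text
t 40.57 pos [ 0.509  -0.1983  0.1686] yaw -13.8 lip x,y,h mm -21.0 -2.6 4.2 F [ 0.9 -0.1  3.7] q6 1.42
blob [  60   45 1540] [284. 124.] can x,y mm 10.8 -8.1
blob [  86   64 4316] [277. 183.] can x,y mm -31.7 -3.2
[181, 186, 111, 120, 121, 114, 120, 150, 181, 178, 178, 178, 187, 211, 208, 208, 206, 209, 206, 211, 207, 206, 208, 208, 211, 140, 148, 121, 125, 123, 123, 119, 151, 143, 144, 144, 144, 211, 208, 211]
```

step_arm:
  increments:
    - [255,0.025,-0.006,-0.006,0]
    - [255,0.05,-0.012,-0.014,0]
    - [255,0.073,-0.018,-0.022,0]
    - [255,0.1,-0.024,-0.026,0]
    - [255,0.125,-0.03,-0.026,0]
    - [255,0.15,-0.036,-0.026,0]
    - [255,0.17,-0.041,-0.026,0]
    - [255,0.19,-0.046,-0.026,0]
    - [255,0.19,-0.046,-0.026,0]

```text
time: 41.32
position: [0.5441, -0.2063, 0.1622]
eef_rot: [-0.001, 0.993, -0.12, -0.003]
ft_force: [-4.1, 2.1, 7.3]
width: 0.144
grasp_force: 120.2
```

```bash
python3 -c "
from h import *
c=wb()
g=cv2.cvtColor(c['im'],cv2.COLOR_BGR2GRAY);print([int(v) for v in g[120:240:3,290]])"
```

```text
t 41.37 pos [ 0.544  -0.2063  0.1622] yaw -13.8 lip x,y,h mm 14.8 -2.1 -2.2 F [-3.4  1.2  6.2] q6 1.43
blob [  86   66 3896] [276. 182.] can x,y mm 5.2 -1.8
blob [ 3 20 49] [316. 189.] can x,y mm -0.0 -30.7
blob [ 4 18 43] [318. 211.] can x,y mm -17.1 -32.2
blob [ 29   9 110] [302. 222.] can x,y mm -25.5 -21.1
blob [29  3 87] [249. 223.] can x,y mm -26.1 18.6
blob [  93   37 2471] [277. 242.] can x,y mm -41.4 -2.2
[172, 172, 172, 172, 172, 171, 171, 171, 81, 120, 125, 100, 150, 133, 108, 145, 211, 206, 201, 203, 203, 200, 202, 200, 203, 201, 129, 143, 139, 142, 115, 117, 116, 117, 133, 138, 136, 148, 203, 202]
[177, 177, 176, 176, 176, 176, 175, 178, 97, 128, 120, 90, 127, 113, 111, 144, 142, 143, 139, 142, 142, 142, 143, 140, 142, 139, 142, 144, 141, 145, 115, 114, 114, 123, 125, 86, 121, 150, 203, 203]
```

step_arm:
  increments:
    - [255,0.015,-0.004,0,0]
    - [255,0.03,-0.007,0,0]
    - [255,0.045,-0.011,0,0]
    - [255,0.055,-0.013,0,0]
    - [255,0.06,-0.015,0,0]
    - [255,0.06,-0.015,0,0]

```text
time: 41.87
position: [0.5579, -0.2098, 0.1621]
eef_rot: [-0.0, 0.993, -0.12, -0.0]
ft_force: [-1.3, 2.1, -1.5]
width: 0.145
grasp_force: 119.0
```

```bash
python3 -c "
from h import *
c=wb();cv2.imwrite('pics/i4.png',c['im'])
g=cv2.cvtColor(c['im'],cv2.COLOR_BGR2GRAY)
for x in range(240,321,10): print(x,[int(v) for v in g[132:225:3,x]])"
```

```text
t 41.92 pos [ 0.5578 -0.2098  0.1621] yaw -13.82 lip x,y,h mm 29.1 -2.2 -2.3 F [-1.8  1.1 -0.7] q6 1.43
blob [  83   42 2246] [275. 196.] can x,y mm 9.5 -1.3
blob [ 29  10 106] [302. 226.] can x,y mm -13.4 -21.1
blob [  93   37 2459] [277. 243.] can x,y mm -26.4 -2.1
[172, 171, 171, 170, 171, 170, 170, 169, 169, 169, 169, 168, 168, 168, 167, 168, 168, 168, 112, 138, 109, 129, 138, 217, 201, 199, 200, 204, 141, 134, 141, 112, 113, 113, 114, 118, 152, 119, 205, 200]
240 [169, 170, 168, 168, 169, 169, 168, 168, 168, 167, 167, 167, 166, 168, 111, 139, 109, 123, 129, 142, 142, 142, 156, 149, 113, 96, 98, 98, 106, 112, 114]
250 [171, 170, 170, 169, 169, 169, 169, 168, 168, 168, 167, 168, 168, 168, 112, 138, 109, 129, 138, 217, 201, 199, 200, 204, 141, 134, 141, 112, 113, 113, 114]
260 [171, 171, 171, 170, 170, 169, 169, 170, 169, 170, 168, 169, 168, 140, 113, 140, 106, 226, 196, 161, 205, 199, 201, 201, 203, 194, 208, 109, 113, 113, 115]
270 [172, 171, 172, 172, 171, 171, 170, 170, 170, 170, 170, 168, 169, 111, 114, 136, 103, 237, 210, 176, 202, 199, 200, 200, 202, 197, 88, 91, 87, 79, 79]
280 [174, 173, 173, 173, 172, 171, 171, 171, 171, 171, 171, 169, 169, 117, 114, 135, 103, 140, 174, 185, 132, 132, 176, 172, 171, 132, 91, 93, 94, 94, 94]
290 [174, 174, 174, 174, 173, 172, 172, 172, 172, 172, 171, 171, 171, 93, 115, 133, 102, 145, 140, 145, 139, 139, 139, 140, 141, 136, 147, 111, 112, 127, 113]
300 [176, 175, 175, 175, 175, 174, 174, 173, 173, 173, 172, 171, 171, 83, 116, 131, 99, 152, 130, 145, 141, 140, 139, 139, 141, 135, 143, 109, 115, 113, 114]
310 [177, 177, 177, 176, 175, 175, 174, 174, 174, 173, 173, 172, 173, 75, 119, 128, 97, 154, 133, 144, 141, 139, 140, 139, 142, 137, 143, 111, 115, 113, 114]
320 [178, 178, 178, 177, 177, 176, 176, 176, 175, 175, 174, 173, 175, 82, 121, 125, 98, 67, 68, 68, 68, 70, 68, 70, 68, 84, 73, 72, 61, 62, 63]
```

step_arm:
  increments:
    - [255,0.01,-0.002,0,0]
    - [255,0.02,-0.005,0,0]
    - [255,0.025,-0.006,0,0]
    - [255,0.025,-0.006,0,0]

```text
time: 42.25
position: [0.5612, -0.2108, 0.1623]
eef_rot: [-0.0, 0.993, -0.12, -0.002]
ft_force: [-4.9, 2.0, -0.0]
width: 0.142
grasp_force: 119.3
```

step_arm:
  increments:
    - [255,-0.005,0.001,0.015,0]
    - [255,-0.008,0.002,0.03,0]
    - [255,-0.01,0.002,0.05,0]
    - [255,-0.01,0.002,0.07,0]
    - [255,-0.01,0.002,0.1,0]
    - [255,-0.01,0.002,0.13,0]
    - [255,-0.01,0.002,0.16,0]
    - [255,-0.01,0.002,0.2,0]
    - [255,-0.01,0.002,0.24,0]
    - [255,-0.01,0.002,0.28,0]

```text
time: 43.08
position: [0.5607, -0.2107, 0.2198]
eef_rot: [0.0, 0.993, -0.12, 0.0]
ft_force: [0.4, 1.0, -1.8]
width: 0.143
grasp_force: 118.6
```

```bash
python3 -c "
from h import *
chk('i5')"
```

```text
t 43.13 pos [ 0.5615 -0.2111  0.2216] yaw -13.82 lip x,y,h mm 33.0 -2.6 57.2 F [ 1.1 -0.7 -0.9] q6 1.43
c [266.5        202.5         15.80000019] [246 250 248]
c [296.5        200.5         14.69999981] [232 237 236]
[167, 166, 166, 165, 165, 165, 166, 165, 165, 165, 164, 164, 164, 164, 94, 123, 106, 213, 199, 196, 196, 197, 195, 127, 135, 130, 133, 141, 135, 131, 136, 109, 110, 110, 111, 134, 132, 112, 199, 196] [171, 171, 171, 170, 170, 169, 170, 170, 168, 168, 168, 167, 167, 170, 90, 142, 96, 208, 199, 194, 197, 198, 119, 166, 191, 203, 209, 213, 211, 210, 196, 173, 116, 119, 109, 116, 82, 125, 201, 196]
```

step_arm:
  increments:
    - [255,-0.006,0.001,0,0]
    - [255,-0.014,0.003,0.01,0]
    - [255,-0.022,0.005,0.03,0]
    - [255,-0.028,0.007,0.07,0]
    - [255,-0.03,0.007,0.14,0]
    - [255,-0.03,0.007,0.22,0]
    - [255,-0.03,0.007,0.32,0]
    - [255,-0.03,0.007,0.42,0]
    - [255,-0.03,0.007,0.53,0]
    - [255,-0.03,0.007,0.63,0]
    - [255,-0.03,0.007,0.7,0]
    - [255,-0.03,0.007,0.74,0]

```text
time: 44.13
position: [0.5549, -0.2094, 0.3695]
eef_rot: [0.001, 0.993, -0.12, 0.002]
ft_force: [-0.1, -0.3, -2.3]
width: 0.146
grasp_force: 118.7
```

```bash
python3 -c "
from h import *
c=chk('i6')
w=[];wb()"
```

```text
t 44.18 pos [ 0.5551 -0.2095  0.3701] yaw -13.82 lip x,y,h mm 26.4 -2.6 205.7 F [ 0.6 -0.6 -0.6] q6 1.43
c [294.5        201.5         15.80000019] [221 226 225]
c [265.5 201.5  14.5] [234 239 238]
[163, 163, 163, 162, 161, 164, 98, 100, 110, 118, 163, 162, 163, 163, 163, 160, 196, 194, 195, 191, 191, 192, 192, 177, 131, 128, 134, 138, 133, 127, 133, 106, 106, 106, 107, 129, 127, 119, 194, 192] [168, 167, 167, 167, 167, 169, 113, 90, 107, 107, 106, 104, 105, 104, 104, 100, 199, 193, 194, 190, 191, 194, 179, 163, 186, 199, 206, 209, 207, 206, 192, 168, 110, 115, 106, 111, 80, 121, 196, 192]
t 44.23 pos [ 0.5549 -0.2094  0.3684] yaw -13.82 lip x,y,h mm 26.2 -2.5 204.0 F [-0.1  0.5 -1.9] q6 1.43
blob [  72   44 2996] [274. 187.] can x,y mm -29.0 1.3
[162, 163, 163, 162, 161, 162, 84, 112, 110, 110, 164, 163, 163, 164, 163, 160, 195, 194, 195, 191, 191, 192, 193, 129, 131, 129, 138, 138, 132, 127, 133, 106, 107, 107, 107, 130, 127, 119, 194, 191]
```

step_arm:
  increments:
    - [255,0.001,0.004,0,0]
    - [255,0.004,0.016,0,0]
    - [255,0.01,0.036,0,0]
    - [255,0.018,0.064,0,0]
    - [255,0.027,0.1,0,0]
    - [255,0.039,0.144,0,0]
    - [255,0.054,0.196,0,0]
    - [255,0.07,0.256,0,0]
    - [255,0.089,0.325,0,0]
    - [255,0.109,0.4,0,0]
    - [255,0.132,0.485,0,0]
    - [255,0.156,0.577,0,0]

```text
time: 45.23
position: [0.5861, -0.0921, 0.3668]
eef_rot: [-0.0, 0.993, -0.12, 0.0]
ft_force: [0.2, -0.2, -2.1]
width: 0.144
grasp_force: 118.7
```

step_arm:
  increments:
    - [255,0.025,0.092,0,0]
    - [255,0.048,0.177,0,0]
    - [255,0.069,0.252,0,0]
    - [255,0.088,0.321,0,0]
    - [255,0.104,0.381,0,0]
    - [255,0.118,0.433,0,0]
    - [255,0.13,0.477,0,0]
    - [255,0.14,0.513,0,0]
    - [255,0.147,0.541,0,0]
    - [255,0.151,0.561,0,0]
    - [255,0.154,0.573,0,0]
    - [255,0.155,0.577,0,0]

```text
time: 46.23
position: [0.6168, 0.0216, 0.3667]
eef_rot: [0.0, 0.993, -0.12, -0.0]
ft_force: [0.1, -0.7, -2.5]
width: 0.143
grasp_force: 118.7
```

step_arm:
  increments:
    - [255,0,0,-0.03,0]
    - [255,0,0,-0.08,0]
    - [255,0,0,-0.14,0]
    - [255,0,0,-0.2,0]
    - [255,0,0,-0.26,0]
    - [255,0,0,-0.32,0]
    - [255,0,0,-0.37,0]
    - [255,0,0,-0.4,0]
    - [255,0,0,-0.41,0]
    - [255,0,0,-0.41,0]

```text
time: 47.07
position: [0.6166, 0.0214, 0.2841]
eef_rot: [0.0, 0.993, -0.12, -0.001]
ft_force: [-0.3, 0.0, -2.7]
width: 0.143
grasp_force: 118.7
```

```bash
python3 -c "
from h import *
chk('i7')"
```

```text
t 47.12 pos [0.6169 0.0214 0.2849] yaw -13.82 lip x,y,h mm 31.7 236.4 120.5 F [ 0.9  0.2 -2.7] q6 1.83
c [295.5        200.5         13.60000038] [233 238 237]
c [265.5 201.5  15.5] [244 249 247]
c [239.5 211.5  18. ] [100  95  91]
[223, 184, 184, 183, 184, 183, 184, 182, 182, 181, 182, 182, 181, 182, 180, 178, 202, 200, 203, 198, 199, 199, 199, 199, 137, 135, 149, 157, 141, 134, 139, 112, 112, 112, 113, 136, 183, 124, 201, 198] [122, 124, 123, 200, 188, 187, 187, 187, 186, 185, 185, 185, 185, 184, 184, 184, 204, 201, 202, 196, 199, 200, 200, 173, 196, 208, 215, 218, 216, 214, 202, 179, 116, 121, 111, 116, 98, 127, 203, 198]
```

step_arm:
  increments:
    - [255,-0.2,0.049,0,0]
    - [255,-0.34,0.083,0,0]
    - [255,-0.34,0.083,0,0]
    - [255,-0.34,0.083,0,0]

```text
time: 47.45
position: [0.5483, 0.0384, 0.2863]
eef_rot: [-0.0, 0.993, -0.12, 0.002]
ft_force: [0.2, -0.3, -2.0]
width: 0.147
grasp_force: 118.7
```

```bash
python3 -c "
from h import *
chk('i8')"
```

```text
t 47.5 pos [0.5494 0.0382 0.2862] yaw -13.8 lip x,y,h mm -37.8 236.7 121.8 F [-0.3 -0.9 -2.2] q6 1.86
[176, 176, 176, 175, 175, 175, 175, 175, 173, 173, 174, 174, 140, 233, 225, 225, 192, 192, 193, 190, 190, 191, 189, 190, 189, 190, 189, 179, 132, 129, 132, 106, 107, 107, 105, 129, 193, 110, 192, 190] [181, 181, 181, 180, 179, 180, 178, 178, 179, 177, 177, 177, 179, 120, 234, 230, 194, 193, 193, 188, 191, 192, 191, 193, 190, 191, 190, 190, 192, 191, 189, 117, 116, 115, 106, 115, 95, 120, 194, 190]
```

```bash
python3 -c "
from h import *
im=cv2.imread('pics/i8.png');g=cv2.cvtColor(im,cv2.COLOR_BGR2GRAY).astype(int)
for y in(236,240,244,250): print(y,[ (x,g[y,x]) for x in range(222,332) if abs(g[y,x]-g[y,x-1])>25])
print([ (y,g[y,300]) for y in range(205,275)])
print([ (y,tuple(im[y,277])) for y in range(225,275,3)])
for y in(172,180): print(y,[ (x,g[y,x]) for x in range(222,332) if abs(g[y,x]-g[y,x-1])>25])
im=cv2.imread('pics/w3.png')
"
```

```text
236 []
240 []
244 [(237, np.int64(130)), (240, np.int64(172)), (254, np.int64(158))]
250 [(233, np.int64(129)), (261, np.int64(134)), (262, np.int64(180)), (266, np.int64(136)), (292, np.int64(100)), (293, np.int64(65)), (310, np.int64(178)), (322, np.int64(158)), (323, np.int64(97)), (328, np.int64(147)), (329, np.int64(175))]
[(205, np.int64(125)), (206, np.int64(121)), (207, np.int64(125)), (208, np.int64(129)), (209, np.int64(132)), (210, np.int64(132)), (211, np.int64(116)), (212, np.int64(103)), (213, np.int64(124)), (214, np.int64(125)), (215, np.int64(123)), (216, np.int64(123)), (217, np.int64(123)), (218, np.int64(123)), (219, np.int64(123)), (220, np.int64(121)), (221, np.int64(121)), (222, np.int64(123)), (223, np.int64(117)), (224, np.int64(119)), (225, np.int64(169)), (226, np.int64(197)), (227, np.int64(193)), (228, np.int64(186)), (229, np.int64(166)), (230, np.int64(115)), (231, np.int64(113)), (232, np.int64(132)), (233, np.int64(185)), (234, np.int64(194)), (235, np.int64(191)), (236, np.int64(191)), (237, np.int64(191)), (238, np.int64(191)), (239, np.int64(193)),
[... 1088 characters left out ...]
 (243, (np.uint8(199), np.uint8(192), np.uint8(186))), (246, (np.uint8(202), np.uint8(195), np.uint8(189))), (249, (np.uint8(135), np.uint8(129), np.uint8(123))), (252, (np.uint8(136), np.uint8(130), np.uint8(125))), (255, (np.uint8(136), np.uint8(130), np.uint8(126))), (258, (np.uint8(141), np.uint8(133), np.uint8(127))), (261, (np.uint8(48), np.uint8(71), np.uint8(99))), (264, (np.uint8(49), np.uint8(72), np.uint8(99))), (267, (np.uint8(49), np.uint8(72), np.uint8(99))), (270, (np.uint8(51), np.uint8(73), np.uint8(99))), (273, (np.uint8(51), np.uint8(73), np.uint8(100)))]
172 [(238, np.int64(176))]
180 [(241, np.int64(175)), (314, np.int64(135)), (315, np.int64(100)), (318, np.int64(172))]
```

```bash
cat > fit.py <<'E'
from h import *
from scipy.optimize import least_squares
import sys
def fit(c,o,rowC,rowH,rowL):
    p=o['position'];yaw=2*np.arctan2(o['eef_rot'][2],o['eef_rot'][1]);E=np.array([np.cos(yaw),np.sin(yaw),0])
    def f(v):
        s,x,td=v;t=np.radians(td);fw=E*np.cos(t)+np.array([0,0,np.sin(t)]);u=np.array([0,0,np.cos(t)])-E*np.sin(t);g=p+E*x/1e3-u*s/1e3
        q=lambda a,d:pr(c,g+fw*a+u*d)[1]
        return [q(.019,-.024)-rowC,q(.007,-.024)-rowH,q(.02,-.15)-rowL]
    r_=least_squares(f,[2,-3,0]); print('slip mm (TCP above grip), handle x shift mm, tilt deg (+lip up):',r_.x.round(2),'res',r_.fun.round(2)); return r_.x
if __name__=='__main__':
    c=cap('wrist');st();o=r.get_obs();g=cv2.cvtColor(c['im'],cv2.COLOR_BGR2GRAY).astype(int)
    print([(y,g[y,300]) for y in range(155,176)]); print([(y,g[y,300]) for y in range(222,240)])
    print('L',[(x,g[240,x]) for x in range(218,242)],'R',[(x,g[240,x]) for x in range(312,336)])
    fit(c,o,232.5,260,166.5)
E
python3 fit.py
```

```text
t 47.55 pos [0.5498 0.0381 0.2859] yaw -13.82 lip x,y,h mm -37.4 236.7 121.5 F [ 0.2  0.2 -2.4] q6 1.86
[(155, np.int64(116)), (156, np.int64(119)), (157, np.int64(123)), (158, np.int64(119)), (159, np.int64(125)), (160, np.int64(187)), (161, np.int64(233)), (162, np.int64(230)), (163, np.int64(228)), (164, np.int64(228)), (165, np.int64(231)), (166, np.int64(227)), (167, np.int64(157)), (168, np.int64(195)), (169, np.int64(194)), (170, np.int64(195)), (171, np.int64(193)), (172, np.int64(190)), (173, np.int64(189)), (174, np.int64(192)), (175, np.int64(191))]
[(222, np.int64(122)), (223, np.int64(118)), (224, np.int64(126)), (225, np.int64(169)), (226, np.int64(197)), (227, np.int64(193)), (228, np.int64(188)), (229, np.int64(167)), (230, np.int64(114)), (231, np.int64(119)), (232, np.int64(131)), (233, np.int64(185)), (234, np.int64(195)), (235, np.int64(191)), (236, np.int64(190)), (237, np.int64(191)), (238, np.int64(191)), (239, np.int64(193))]
L [(218, np.int64(187)), (219, np.int64(186)), (220, np.int64(187)), (221, np.int64(188)), (222, np.int64(188)), (223, np.int64(187)), (
[... 328 characters left out ...]
 (239, np.int64(192)), (240, np.int64(192)), (241, np.int64(192))] R [(312, np.int64(194)), (313, np.int64(194)), (314, np.int64(193)), (315, np.int64(194)), (316, np.int64(194)), (317, np.int64(193)), (318, np.int64(194)), (319, np.int64(194)), (320, np.int64(194)), (321, np.int64(195)), (322, np.int64(192)), (323, np.int64(178)), (324, np.int64(169)), (325, np.int64(172)), (326, np.int64(172)), (327, np.int64(173)), (328, np.int64(173)), (329, np.int64(173)), (330, np.int64(174)), (331, np.int64(175)), (332, np.int64(177)), (333, np.int64(176)), (334, np.int64(177)), (335, np.int64(178))]
slip mm (TCP above grip), handle x shift mm, tilt deg (+lip up): [-6.64 -4.82  2.81] res [-0.  0.  0.]
```

step_arm:
  increments:
    - [255,0,0,0.15,0]
    - [255,0,0,0.3,0]
    - [255,-0.06,-0.18,0.3,-0.013]
    - [255,-0.12,-0.36,0.3,-0.026]
    - [255,-0.18,-0.54,0.3,-0.039]
    - [255,-0.241,-0.72,0.3,-0.051]
    - [255,-0.241,-0.72,0.3,-0.051]

```text
time: 48.13
position: [0.4997, -0.1119, 0.3453]
eef_rot: [0.002, 0.979, -0.203, 0.0]
ft_force: [-0.1, -0.4, -1.8]
width: 0.145
grasp_force: 118.9
```

step_arm:
  increments:
    - [255,-0.06,-0.18,0,-0.013]
    - [255,-0.12,-0.36,0,-0.026]
    - [255,-0.18,-0.54,0,-0.039]
    - [255,-0.241,-0.72,0,-0.051]
    - [255,-0.241,-0.72,0,-0.051]

```text
time: 48.55
position: [0.4513, -0.2563, 0.3448]
eef_rot: [0.002, 0.96, -0.281, 0.0]
ft_force: [0.3, -0.3, -2.2]
width: 0.146
grasp_force: 119.1
```

```bash
python3 -c "
from h import *
c=wb();h=cv2.cvtColor(c['im'],cv2.COLOR_BGR2HSV);cv2.imwrite('pics/j1.png',c['im'])
P=[pr(c,[*(F+a*ex+b*ey),.02]) for a in(-.06,.04) for b in(-.045,.045)];print(np.round(P))
for n in('scene','top'):
  s=cap(n,'j_'+n);h=cv2.cvtColor(s['im'],cv2.COLOR_BGR2HSV)
  m=cv2.inRange(h,(0,0,190),(180,30,255));k,l,st_,ce=cv2.connectedComponentsWithStats(m)
  for i in range(1,k):
    if 15<st_[i,4]<400: print(n,st_[i],on(s,*ce[i],.011)[:2].round(3))
"
```

```text
t 48.6 pos [ 0.4523 -0.2535  0.3448] yaw -32.5 lip x,y,h mm -63.1 -69.6 180.4 F [ 1.4  0.2 -2.7] q6 1.61
blob [ 8  9 70] [242. 170.] can x,y mm -79.6 -31.1
[188, 190, 190, 175, 140, 96, 102, 103, 104, 102, 109, 147, 168, 164, 164, 160, 199, 197, 199, 196, 196, 196, 194, 196, 196, 196, 195, 196, 197, 193, 134, 109, 110, 110, 112, 134, 205, 130, 199, 196]
[[247. 151.]
 [177. 175.]
 [216.  66.]
 [143.  93.]]
scene [145   0  16  15 117] [-0.765 -0.264]
scene [ 29   4  17  23 189] [-0.853 -0.751]
scene [  0   9  19  23 177] [-0.805 -0.873]
scene [41 28  4  6 17] [-0.718 -0.727]
scene [176  36  21  29 281] [-0.394 -0.165]
scene [ 20  56  21  13 169] [-0.508 -0.769]
scene [ 96  62  24  17 250] [-0.377 -0.481]
scene [169 171  15   5  23] [ 0.202 -0.293]
scene [185 206  12   4  18] [ 0.347 -0.266]
scene [368 414  18   6  59] [1.018 0.047]
top [  0  32  11  37 258] [0.991 0.797]
```

step_arm:
  increments:
    - [255,-0.06,-0.18,0,-0.013]
    - [255,-0.12,-0.36,0,-0.026]
    - [255,-0.18,-0.54,0,-0.039]
    - [255,-0.241,-0.72,0,-0.051]
    - [255,-0.241,-0.72,0,-0.051]
    - [255,-0.241,-0.72,0,-0.051]

```text
time: 49.2
position: [0.4047, -0.3945, 0.3443]
eef_rot: [-0.0, 0.935, -0.353, -0.0]
ft_force: [-0.3, 0.5, -2.1]
width: 0.147
grasp_force: 119.1
```

```bash
python3 -c "
from h import *
c=cap('wrist','j2');st();g=cv2.cvtColor(c['im'],cv2.COLOR_BGR2GRAY)
print([int(v) for v in g[120:280:3,300]])"
```

```text
t 49.25 pos [ 0.405  -0.3934  0.3445] yaw -41.32 lip x,y,h mm -75.8 -216.8 180.1 F [ 0.8 -0.2 -1.4] q6 1.5
[145, 149, 147, 145, 144, 144, 144, 140, 143, 120, 109, 103, 108, 112, 113, 107, 193, 189, 189, 184, 188, 188, 188, 190, 186, 187, 186, 186, 188, 185, 193, 130, 133, 133, 133, 170, 174, 129, 191, 187, 190, 187, 187, 185, 122, 124, 124, 124, 128, 130, 114, 110, 85, 61]
```

step_arm:
  increments:
    - [255,0,-0.003,-0.15,0]
    - [255,0,-0.003,-0.3,0]
    - [255,0,-0.003,-0.45,0]
    - [255,0,-0.003,-0.6,0]
    - [255,0,-0.003,-0.7,0]
    - [255,0,-0.003,-0.77,0]
    - [255,0,-0.003,-0.77,0]
    - [255,0,-0.003,-0.77,0]

```text
time: 49.92
position: [0.4052, -0.393, 0.1907]
eef_rot: [-0.0, 0.936, -0.352, -0.0]
ft_force: [-0.0, -0.3, -1.8]
width: 0.146
grasp_force: 119.0
```

```bash
python3 -c "
from h import *
c=cap('wrist','j3');st()
g=cv2.cvtColor(c['im'],cv2.COLOR_BGR2GRAY)
print([int(v) for v in g[60:280:4,300]])
s=np.array([.4485,-.4313]);p=r.get_obs()['position'];u=np.array([.752,-.659]);v=np.array([.659,.752])
print('along',(p[:2]-s)@u,'lat (home -0.0006)',(p[:2]-s)@v)
for b in(-.0095,.0095): print('slot mouth px',pr(c,[*(s-u*.0245+v*b),.15]),pr(c,[*(s+u*.0105+v*b),.15]))
for y in (100,120,140): print(y,[(x,int(g[y,x])) for x in range(240,320) if abs(int(g[y,x])-int(g[y,x-1]))>20])
"
```

```text
t 49.97 pos [ 0.4055 -0.3938  0.1918] yaw -41.24 lip x,y,h mm -75.3 -217.0 27.4 F [ 1.5 -0.2 -0.8] q6 1.5
[153, 150, 148, 149, 149, 149, 149, 149, 147, 145, 147, 149, 147, 147, 151, 154, 148, 148, 148, 151, 153, 150, 148, 148, 147, 147, 147, 144, 143, 147, 132, 134, 135, 131, 134, 129, 193, 193, 132, 136, 135, 137, 181, 142, 192, 194, 190, 115, 126, 126, 128, 131, 132, 118, 87]
along -0.05704519579729813 lat (home -0.0006) -0.0001264265595623135
slot mouth px [296.26675442 177.67425879] [297.42881411  95.95975679]
slot mouth px [253.72495756 177.63976836] [252.4352571   95.93481429]
100 [(251, 107), (252, 65), (253, 175), (254, 197), (295, 131), (296, 98), (297, 144)]
120 [(252, 88), (253, 130), (254, 171), (295, 117), (297, 158)]
140 [(252, 107), (254, 114), (296, 137)]
```

step_arm:
  increments:
    - [255,0.03,-0.026,0,0]
    - [255,0.06,-0.053,0,0]
    - [255,0.09,-0.079,0,0]
    - [255,0.12,-0.105,0,0]
    - [255,0.15,-0.131,0,0]
    - [255,0.18,-0.158,0,0]
    - [255,0.2,-0.175,0,0]
    - [255,0.2,-0.175,0,0]

```text
time: 50.63
position: [0.4459, -0.4302, 0.1905]
eef_rot: [-0.0, 0.936, -0.353, 0.001]
ft_force: [3.7, 2.6, -3.3]
width: 0.143
grasp_force: 118.9
```

```bash
cat >> h.py <<'E'
def rk(nm):
    c=cap('wrist',nm);st();s=np.array([.4485,-.4313]);p=r.get_obs()['position'];u=np.array([.752,-.659]);v=np.array([.659,.752])
    print('along mm',((p[:2]-s)@u*1e3).round(1),'lat',((p[:2]-s)@v*1e3).round(1)); g=cv2.cvtColor(c['im'],cv2.COLOR_BGR2GRAY)
    for x in(260,300): print(x,[(y,int(g[y,x])) for y in range(60,270) if abs(int(g[y,x])-int(g[y-1,x]))>14])
    for a in(.0105,.019): print('px slot end / collar front home',pr(c,[*(s+u*a),.15]).round(1),pr(c,[*(s+u*a),.154]).round(1),pr(c,[*(s+u*a),.163]).round(1))
    return c
E
python3 -c "
from h import *
rk('j4')"
```

```text
t 50.68 pos [ 0.4458 -0.4301  0.1906] yaw -41.36 lip x,y,h mm -27.6 -242.8 26.2 F [ 4.2  2.  -4.3] q6 1.51
along mm -2.9 lat -0.9
260 [(153, 74), (156, 137), (222, 110), (225, 133), (229, 127), (233, 196), (250, 101), (251, 8)]
300 [(153, 76), (156, 135), (233, 196), (250, 124)]
px slot end / collar front home [272.5 221.2] [272.4 223.8] [272.1 230.1]
px slot end / collar front home [272.5 203.3] [272.3 205.5] [272.  210.9]
```

step_arm:
  increments:
    - [255,0.005,0.004,0,0]
    - [255,0.012,-0.004,0,0]
    - [255,0.02,-0.011,0,0]
    - [255,0.028,-0.018,0,0]
    - [255,0.031,-0.021,0,0]
    - [255,0.031,-0.021,0,0]

```text
time: 51.18
position: [0.4505, -0.434, 0.1908]
eef_rot: [0.0, 0.936, -0.353, 0.0]
ft_force: [-0.3, 1.1, -1.6]
width: 0.143
grasp_force: 119.1
```

```bash
python3 -c "
from h import *
rk('j5')"
```

```text
t 51.23 pos [ 0.4504 -0.434   0.1908] yaw -41.36 lip x,y,h mm -22.1 -245.5 26.4 F [ 1.7  0.2 -2.2] q6 1.51
along mm 3.2 lat -0.8
260 [(165, 136), (166, 80), (169, 125), (170, 146), (233, 195), (250, 102), (251, 9)]
300 [(165, 132), (166, 80), (169, 122), (170, 146), (233, 184), (250, 141), (251, 121)]
px slot end / collar front home [272.8 233. ] [272.7 235.9] [272.4 242.9]
px slot end / collar front home [272.7 215.5] [272.6 218. ] [272.3 224.1]
```

step_arm:
  increments:
    - [255,0.004,-0.003,-0.01,0]
    - [255,0.004,-0.003,-0.02,0]
    - [255,0.004,-0.003,-0.03,0]
    - [255,0.004,-0.003,-0.04,0]
    - [255,0.004,-0.003,-0.05,0]
    - [255,0.004,-0.003,-0.055,0]
    - [255,0.004,-0.003,-0.055,0]

```text
time: 51.82
position: [0.4511, -0.4344, 0.1803]
eef_rot: [0.0, 0.936, -0.353, 0.0]
ft_force: [-1.2, 0.4, 1.6]
width: 0.144
grasp_force: 119.9
```

```bash
python3 -c "
from h import *
rk('j6')"
```

```text
t 51.87 pos [ 0.4511 -0.4344  0.1802] yaw -41.36 lip x,y,h mm -21.4 -245.7 15.8 F [-0.5  0.3  3.1] q6 1.51
along mm 4.0 lat -0.7
260 [(167, 149), (168, 195), (170, 170), (171, 77), (175, 124), (176, 147), (233, 183), (250, 101), (251, 8)]
300 [(168, 194), (170, 169), (171, 76), (175, 122), (176, 146), (233, 183), (250, 140), (251, 122)]
px slot end / collar front home [272.6 242.5] [272.5 245.8] [272.3 253.8]
px slot end / collar front home [272.5 224. ] [272.4 226.9] [272.1 233.9]
```

step_arm:
  increments:
    - [255,0,0,0.015,0]
    - [255,0.005,-0.004,0.015,0]
    - [255,0.01,-0.009,0.015,0]
    - [255,0.011,-0.009,0.01,0]
    - [255,0.011,-0.009,0,0]
    - [255,0.011,-0.009,-0.004,0]
    - [255,0.011,-0.009,-0.004,0]

```text
time: 52.45
position: [0.4537, -0.4363, 0.1802]
eef_rot: [0.0, 0.936, -0.353, 0.001]
ft_force: [-1.0, 0.8, 5.4]
width: 0.143
grasp_force: 120.6
```

```bash
python3 -c "
from h import *
rk('j7')"
```

```text
t 52.5 pos [ 0.4537 -0.4363  0.1803] yaw -41.36 lip x,y,h mm -18.4 -247.0 15.9 F [-0.7  0.2  5.3] q6 1.51
along mm 7.2 lat -0.4
260 [(167, 163), (168, 191), (178, 75), (183, 136), (228, 111), (230, 134), (231, 119), (232, 140), (233, 183), (250, 102), (251, 8)]
300 [(167, 146), (168, 194), (178, 73), (183, 135), (228, 111), (230, 134), (231, 113), (232, 139), (233, 183), (250, 141), (251, 122)]
px slot end / collar front home [273.4 249.5] [273.3 252.9] [273.1 261.2]
px slot end / collar front home [273.3 231.2] [273.2 234.2] [273.  241.6]
```

step_arm:
  increments:
    - [200,0,0,0,0]
    - [130,0,0,0,0]
    - [130,0,0,0,0]
    - [130,0,0,0,0]
    - [130,0,0,0.1,0]
    - [130,0,0,0.3,0]
    - [130,-0.1,0.09,0.5,0]
    - [130,-0.25,0.22,0.6,0]
    - [130,-0.27,0.24,0.65,0]
    - [130,-0.27,0.24,0.65,0]
    - [130,-0.27,0.24,0.65,0]
  grip_force: 50

```text
time: 53.42
position: [0.3995, -0.3882, 0.3099]
eef_rot: [0.001, 0.936, -0.353, 0.001]
ft_force: [0.3, -0.7, 0.3]
width: 0.493
grasp_force: 0.0
```

```bash
python3 -c "
from h import *
c=cap('wrist','k1');st();im=c['im'];g=cv2.cvtColor(im,cv2.COLOR_BGR2GRAY);h=cv2.cvtColor(im,cv2.COLOR_BGR2HSV)
s=np.array([.4485,-.4313]);u=np.array([.752,-.659]);v=np.array([.659,.752])
q=np.array([pr(c,[*(s+u*a+v*b),.154]) for a,b in((.019,.019),(.019,-.019),(-.019,-.019),(-.019,.019))]);print('home collar px',q.round(1),'handle top home',pr(c,[*s,.206]).round(1))
x0,y0=(q.min(0)-15).astype(int);x1,y1=(q.max(0)+15).astype(int)
m=cv2.inRange(h,(0,0,120),(180,60,255))[y0:y1,x0:x1]
k,l,st_,ce=cv2.connectedComponentsWithStats(m);i=1+np.argmax(st_[1:,4]);print('collar bbox',st_[i]+[x0,y0,0,0,0])
t=pr(c,[*s,.206]).astype(int)
for y in range(t[1]-22,t[1]+24,3): print(y,[int(a) for a in g[y,t[0]-30:t[0]+31:4]])
"
```

```text
t 53.47 pos [ 0.3996 -0.3883  0.3085] yaw -41.36 lip x,y,h mm -82.4 -213.1 144.1 F [ 0.4  0.4 -0.4] q6 1.5
home collar px [[248.5  77.4]
 [302.1  77.2]
 [301.3 131.9]
 [249.6 132. ]] handle top home [275.  104.7]
collar bbox [ 250   74   55   56 2414]
82 [140, 141, 192, 188, 188, 189, 189, 188, 189, 190, 190, 189, 190, 190, 190, 181]
85 [138, 141, 192, 188, 188, 189, 189, 188, 190, 188, 188, 189, 189, 190, 190, 174]
88 [134, 136, 191, 186, 186, 187, 188, 188, 188, 189, 189, 189, 189, 189, 189, 173]
91 [131, 132, 193, 188, 188, 191, 140, 141, 144, 142, 139, 139, 190, 190, 190, 173]
94 [134, 112, 193, 188, 189, 192, 140, 142, 144, 143, 139, 139, 191, 192, 192, 175]
97 [133, 134, 191, 186, 186, 151, 141, 141, 145, 142, 139, 138, 189, 190, 190, 168]
100 [136, 140, 196, 189, 193, 128, 141, 141, 145, 142, 140, 138, 193, 193, 193, 169]
103 [139, 120, 192, 189, 123, 125, 140, 141, 144, 141, 139, 138, 188, 190, 190, 169]
106 [136, 137, 190, 114, 125, 123, 140, 141, 145, 142, 140, 139, 187, 187, 187, 166]
109 [134, 137, 193, 158, 126, 125, 141, 140, 145, 141, 139, 138, 188, 189, 189, 157]
112 [137, 141, 158, 124, 126, 125, 140, 141, 145, 143, 138, 136, 188, 187, 187, 158]
115 [140, 143, 127, 124, 125, 125, 123, 123, 123, 124, 127, 190, 186, 188, 188, 160]
118 [138, 83, 125, 127, 127, 127, 127, 127, 127, 122, 190, 188, 189, 189, 189, 160]
121 [114, 87, 122, 123, 123, 124, 123, 123, 122, 190, 184, 185, 185, 186, 186, 149]
124 [137, 87, 124, 125, 125, 125, 126, 126, 177, 186, 187, 186, 187, 187, 187, 149]
127 [139, 89, 123, 125, 124, 124, 124, 124, 169, 185, 185, 185, 185, 187, 186, 149]
```

The scoop hangs home, with its collar within about 2 mm of the predicted pose and the handle upright. Next is the lid.

step_arm:
  increments:
    - [60,0.016,0.2,0.1,0.04]
    - [60,0.03,0.4,0.2,0.08]
    - [60,0.045,0.6,0.2,0.12]
    - [60,0.06,0.8,0.2,0.16]
    - [60,0.066,0.995,0.2,0.174]
    - [60,0.066,0.995,0.2,0.174]

```text
time: 53.97
position: [0.413, -0.1835, 0.3476]
eef_rot: [-0.002, 0.996, -0.084, -0.001]
ft_force: [-0.7, 0.5, -0.1]
width: 0.76
grasp_force: 0.0
```

step_arm:
  increments:
    - [60,0.016,0.2,0,0.04]
    - [60,0.03,0.4,0,0.08]
    - [60,0.045,0.6,0,0.12]
    - [60,0.06,0.8,0,0.16]
    - [60,0.066,0.995,0,0.174]
    - [60,0.066,0.995,0,0.174]

```text
time: 54.47
position: [0.4265, 0.0154, 0.3473]
eef_rot: [-0.002, 0.982, 0.189, -0.001]
ft_force: [0.7, -0.1, 0.2]
width: 0.763
grasp_force: 0.0
```

step_arm:
  increments:
    - [60,0.016,0.2,0,0.04]
    - [60,0.03,0.4,0,0.08]
    - [60,0.045,0.6,0,0.12]
    - [60,0.06,0.8,0,0.16]
    - [60,0.066,0.995,0,0.174]
    - [60,0.066,0.995,0,0.174]

```text
time: 54.97
position: [0.4401, 0.2144, 0.3465]
eef_rot: [-0.002, 0.895, 0.446, -0.001]
ft_force: [-0.1, -0.4, -0.5]
width: 0.765
grasp_force: 0.0
```

step_arm:
  increments:
    - [60,0.016,0.15,0,0.04]
    - [60,0.03,0.3,0,0.08]
    - [60,0.045,0.45,0,0.12]
    - [60,0.06,0.6,0,0.16]
    - [60,0.066,0.6,0,0.174]
    - [60,0.066,0.6,0,0.174]
    - [60,0.066,0.6,0,0.174]

```text
time: 55.55
position: [0.453, 0.3283, 0.3472]
eef_rot: [0.0, 0.744, 0.668, -0.002]
ft_force: [-0.4, -0.9, 0.1]
width: 0.766
grasp_force: 0.0
```

```bash
cat > lid.py <<'E'
from h import *
c=cap('wrist','lid');st();im=c['im'];h=cv2.cvtColor(im,cv2.COLOR_BGR2HSV);g=cv2.cvtColor(im,cv2.COLOR_BGR2GRAY)
e=pr(c,(.452,.4075,.067));print('expected knob px',e.round(1),'bat',pr(c,(.4515,.4075,.012)).round(1),'lid r px',np.linalg.norm(pr(c,(.452+.062,.4075,.033))-pr(c,(.452,.4075,.033))))
k=cv2.HoughCircles(cv2.GaussianBlur(g,(5,5),0),cv2.HOUGH_GRADIENT,1,8,param1=80,param2=14,minRadius=13,maxRadius=30)
if k is not None:
  for q in k[0][:12]: print('small',q.round(1),im[int(q[1]),int(q[0])],on(c,q[0],q[1],.067)[:2].round(4))
k=cv2.HoughCircles(cv2.GaussianBlur(g,(5,5),0),cv2.HOUGH_GRADIENT,1,8,param1=80,param2=18,minRadius=60,maxRadius=140)
if k is not None:
  for q in k[0][:5]: print('large',q.round(1),'lid?',on(c,q[0],q[1],.033)[:2].round(4),'bat?',on(c,q[0],q[1],.012)[:2].round(4))
t=cap('top','toplid');print('top exp knob',pr(t,(.452,.4075,.067)).round(1))
E
python3 lid.py
```

```text
t 55.6 pos [0.4528 0.328  0.3478] yaw 83.76 lip x,y,h mm -200.3 495.4 183.4 F [0.  0.1 0.3] q6 0.72
expected knob px [269.9  92.5] bat [270.4  94.1] lid r px 55.71804379172825
small [521.5 291.5  29.4] [62 71 64] [0.7233 0.1507]
small [484.5 265.5  29.4] [63 72 65] [0.6785 0.1891]
small [489.5 178.5  29.4] [34 34 34] [0.6803 0.2923]
small [528.5 191.5  23.8] [35 51 71] [0.7235 0.2729]
small [271.5  93.5  14.4] [199 204 204] [0.4536 0.4063]
small [536.5 191.5  29.4] [34 50 70] [0.7323 0.272 ]
small [514.5 295.5  24.6] [62 71 65] [0.7153 0.1463]
small [528.5 286.5  24.9] [60 69 63] [0.7311 0.1564]
small [ 73.5 128.5  18.3] [78 79 79] [0.2416 0.3938]
small [476.5 265.5  23.5] [61 69 63] [0.6693 0.1901]
small [523.5 198.5  18.3] [34 35 34] [0.7186 0.2655]
small [506.5 238.5  29.4] [ 72  93 101] [0.7022 0.22  ]
large [265.5  91.5  74.6] lid? [0.4467 0.4102] bat? [0.4462 0.411 ]
large [276.5  90.5  79.9] lid? [0.459  0.4099] bat? [0.4591 0.4107]
large [314.5 118.5 126.2] lid? [0.4987 0.3751] bat? [0.5006 0.3741]
large [227.5 103.5  98.9] lid? [0.4027 0.402 ] bat? [0.4    0.4024]
large [223.5 144.5 130.6] lid? [0.3916 0.3572] bat? [0.3884 0.3555]
top exp knob [111.  226.2]
```

step_arm:
  increments:
    - [60,0.008,0.2,-0.1,0]
    - [60,0.008,0.396,-0.2,0]
    - [60,0.008,0.396,-0.4,0]
    - [60,0.008,0.396,-0.6,0]
    - [60,0.008,0.396,-0.75,0]
    - [60,0.008,0.396,-0.85,0]
    - [60,0.008,0.396,-0.9,0]
    - [60,0.008,0.396,-0.9,0]

```text
time: 56.32
position: [0.4532, 0.4064, 0.1667]
eef_rot: [0.0, 0.744, 0.668, -0.002]
ft_force: [-0.3, -0.1, -0.3]
width: 0.765
grasp_force: 0.0
```

```bash
python3 -c "
from h import *
c=cap('wrist','lid2');st();im=c['im'];g=cv2.cvtColor(im,cv2.COLOR_BGR2GRAY)
e=pr(c,(.4540,.4068,.067));print(e)
k=cv2.HoughCircles(cv2.GaussianBlur(g,(5,5),0),cv2.HOUGH_GRADIENT,1,8,param1=80,param2=14,minRadius=17,maxRadius=40)
for q in k[0]:
  if np.linalg.norm(q[:2]-e)<60: print('small',q.round(1),im[int(q[1]),int(q[0])],on(c,q[0],q[1],.067)[:2].round(4))
"
```

```text
t 56.37 pos [0.4541 0.4074 0.1688] yaw 83.84 lip x,y,h mm -217.9 572.9 4.4 F [0.2 0.1 0.1] q6 0.82
[281.54408693 214.22168113]
small [281.5 213.5  21.3] [192 197 196] [0.454  0.4073]
small [282.5 205.5  21.8] [187 192 191] [0.4552 0.4123]
small [319.5 239.5  26.8] [195 200 199] [0.4761 0.3877]
```

step_arm:
  increments:
    - [60,0,0,-0.15,0]
    - [60,0,0,-0.3,0]
    - [60,0,0,-0.42,0]
    - [60,0,0,-0.5,0]
    - [60,0,0,-0.545,0]
    - [60,0,0,-0.545,0]
    - [60,0,0,-0.545,0]
    - [255,0,0,-0.545,0]
    - [255,0,0,-0.545,0]
    - [255,0,0,-0.545,0]
    - [255,0,0,-0.545,0]
    - [255,0,0,-0.545,0]

```text
time: 57.37
position: [0.4549, 0.4088, 0.0618]
eef_rot: [0.0, 0.743, 0.669, 0.002]
ft_force: [0.7, -1.0, 7.3]
width: 0.335
grasp_force: 49.2
```

```bash
python3 -c "
from h import *
st();print(r.get_obs()['width'])"
```

```text
t 57.37 pos [0.4549 0.4088 0.0618] yaw 83.94 lip x,y,h mm -217.4 574.5 -102.6 F [ 0.7 -1.   7.3] q6 0.82
0.33461338507122557
```

step_arm:
  increments:
    - [255,0,0,0.05,0]
    - [255,0,0,0.15,0]
    - [255,0,0,0.3,0]
    - [255,0,0,0.45,0]
    - [255,0,0,0.6,0]
    - [255,0,0,0.75,0]
    - [255,0,0,0.9,0]
    - [255,0,0,1,0]
    - [255,0,0,1,0]

```text
time: 58.12
position: [0.4549, 0.4093, 0.2652]
eef_rot: [0.0, 0.744, 0.669, 0.005]
ft_force: [0.1, 1.0, -3.1]
width: 0.33
grasp_force: 50.1
```

step_arm:
  increments:
    - [255,0.08,-0.18,0.05,0]
    - [255,0.17,-0.38,0.05,0]
    - [255,0.25,-0.58,0.05,0]
    - [255,0.33,-0.78,0.05,0]
    - [255,0.417,-0.97,0.05,0]

```text
time: 58.53
position: [0.534, 0.2167, 0.2678]
eef_rot: [-0.001, 0.743, 0.669, -0.002]
ft_force: [1.1, -0.4, -4.0]
width: 0.332
grasp_force: 50.1
```

step_arm:
  increments:
    - [255,0.08,-0.18,0,0]
    - [255,0.17,-0.38,0,0]
    - [255,0.25,-0.58,0,0]
    - [255,0.33,-0.78,0,0]
    - [255,0.4,-0.92,0,0]
    - [255,0.417,-0.97,0,0]
    - [255,0.417,-0.97,0,0]
    - [255,0.417,-0.97,0,0]

```text
time: 59.2
position: [0.6175, 0.0247, 0.2679]
eef_rot: [-0.002, 0.744, 0.668, -0.001]
ft_force: [0.4, 1.1, -3.8]
width: 0.331
grasp_force: 50.3
```

```bash
python3 -c "
from h import *
c=cap('wrist','lid3');st()"
```

```text
t 59.25 pos [0.6174 0.0255 0.2684] yaw 83.92 lip x,y,h mm 31.3 240.6 104.0 F [-0.8 -0.4 -3.4] q6 0.13
```

step_arm:
  increments:
    - [255,0.023,-0.02,-0.08,0]
    - [255,0.023,-0.02,-0.2,0]
    - [255,0.023,-0.02,-0.3,0]
    - [255,0.023,-0.02,-0.4,0]
    - [255,0.023,-0.02,-0.44,0]
    - [255,0.023,-0.02,-0.44,0]
    - [255,0.023,-0.02,-0.47,0]
    - [255,0.023,-0.02,-0.49,0]
    - [255,0.023,-0.02,-0.51,0]
    - [255,0.023,-0.02,-0.53,0]
    - [255,0.023,-0.02,-0.54,0]
    - [255,0.023,-0.02,-0.54,0]

```text
time: 60.25
position: [0.6228, 0.0207, 0.1616]
eef_rot: [-0.0, 0.744, 0.669, -0.0]
ft_force: [-0.3, 1.5, -3.0]
width: 0.335
grasp_force: 50.3
```

step_arm:
  increments:
    - [255,0,0,-0.007,0]
    - [255,0,0,-0.014,0]
    - [255,0,0,-0.018,0]
    - [255,0,0,-0.018,0]

```text
time: 60.58
position: [0.6233, 0.0207, 0.1597]
eef_rot: [0.001, 0.744, 0.669, 0.001]
ft_force: [-2.6, -0.9, 3.8]
width: 0.333
grasp_force: 51.1
```

step_arm:
  increments:
    - [255,0,0,0,0]
    - [60,0,0,0.005,0]
    - [60,0,0,0.005,0]
    - [60,0,0,0.005,0]
    - [60,0,0,0.1,0]
    - [60,0,0,0.3,0]
    - [60,0,0,0.5,0]
    - [60,0,0,0.7,0]
    - [60,0,0,0.9,0]
    - [60,0,0,0.9,0]
    - [60,0,0,0.9,0]

```text
time: 61.5
position: [0.6242, 0.0209, 0.3413]
eef_rot: [0.002, 0.744, 0.669, 0.003]
ft_force: [-0.4, -0.2, -0.9]
width: 0.765
grasp_force: 0.0
```

```bash
python3 -c "
from h import *
c=cap('wrist','lid4');st();im=c['im'];g=cv2.cvtColor(im,cv2.COLOR_BGR2GRAY)
e=pr(c,(.6215,.02,.165));print(e)
k=cv2.HoughCircles(cv2.GaussianBlur(g,(5,5),0),cv2.HOUGH_GRADIENT,1,8,param1=80,param2=14,minRadius=13,maxRadius=30)
for q in k[0]:
  if np.linalg.norm(q[:2]-e)<60: print('small',q.round(1),im[int(q[1]),int(q[0])],on(c,q[0],q[1],.165)[:2].round(4))
# keeper
h=cv2.cvtColor(im,cv2.COLOR_BGR2HSV);P=pr(c,(.426,.0233,.02));print('keeper exp',P)
"
```

```text
t 61.55 pos [0.6233 0.0208 0.3388] yaw 83.92 lip x,y,h mm 38.1 237.4 174.4 F [ 0.4 -0.3 -0.2] q6 0.12
[274.5167614  190.71569859]
small [274.5 188.5  18.2] [217 222 221] [0.6217 0.0218]
small [310.5 162.5  29.4] [216 221 220] [0.6528 0.04  ]
small [303.5 142.5  26. ] [213 219 218] [0.6486 0.0564]
keeper exp [112.19718396 179.04265849]
```

step_arm:
  increments:
    - [60,-0.2,0,0,0.01]
    - [60,-0.4,0,0,0.02]
    - [60,-0.6,0.01,0,0.029]
    - [60,-0.8,0.012,0,0.029]
    - [60,-0.985,0.012,0,0.029]
    - [60,-0.985,0.012,-0.2,0.029]
    - [60,-0.985,0.012,-0.4,0.029]
    - [60,-0.985,0.012,-0.5,0.029]
    - [60,-0.985,0.012,-0.5,0.029]
    - [60,-0.985,0.012,-0.5,0.029]

```text
time: 62.38
position: [0.425, 0.0232, 0.2368]
eef_rot: [-0.002, 0.712, 0.702, -0.002]
ft_force: [0.4, 0.1, 0.5]
width: 0.765
grasp_force: 0.0
```

```bash
python3 -c "
from h import *
c=cap('wrist','kp');st();im=c['im'];g=cv2.cvtColor(im,cv2.COLOR_BGR2GRAY).astype(int)
P=pr(c,(.426,.0233,.05));print('exp block top',P.round(1))
for y in range(0,290,12): print(y,[(x,int(g[y,x])) for x in range(225,340) if abs(g[y,x]-g[y,x-1])>22])
for a in(-.095,-.06,.06,.095): print(a,pr(c,(.426-.007,.0233+a,.02)).round(1),pr(c,(.426+.007,.0233+a,.02)).round(1))
for a in(-.017,.017): print(a,pr(c,(.426-.007,.0233+a,.05)).round(1),pr(c,(.426+.007,.0233+a,.05)).round(1))
"
```

```text
t 62.43 pos [0.4263 0.0232 0.2383] yaw 89.14 lip x,y,h mm -153.9 193.0 73.9 F [0.6 0.3 0.3] q6 0.04
exp block top [281.1 186.6]
0 [(307, 124), (330, 93), (331, 59)]
12 [(279, 58), (285, 80), (310, 123), (333, 98), (334, 68)]
24 [(281, 77), (282, 52), (288, 87), (316, 125)]
36 [(284, 65)]
48 [(225, 119), (227, 108), (228, 85), (229, 122), (230, 148), (284, 128), (285, 103), (287, 52), (330, 134), (331, 163)]
60 [(226, 131), (296, 126), (297, 97), (313, 142)]
72 [(227, 129), (268, 121), (269, 82), (270, 143), (271, 169), (298, 130), (299, 94), (304, 121), (305, 151)]
84 [(268, 121), (269, 75), (270, 140), (271, 167)]
96 [(269, 113), (271, 167)]
108 [(269, 115), (271, 167)]
120 []
132 [(271, 160)]
144 [(269, 114), (271, 161)]
156 [(260, 98), (268, 45), (271, 101), (285, 137), (287, 79), (298, 147)]
168 [(252, 92), (253, 68), (269, 42), (304, 139), (305, 163)]
180 [(252, 105), (253, 80), (305, 138)]
192 [(257, 98), (300, 122), (301, 159)]
204 [(269, 121), (270, 73), (286, 102), (287, 151)]
216 [(270, 111), (272, 179)]
228 [(270, 115), (272, 178)]
240 [(271, 119), (272, 171), (273, 194)]
252 [(271, 115), (272, 168), (273, 194), (286, 156)]
264 [(271, 130), (272, 168), (273, 191)]
276 [(295, 122), (296, 86), (299, 143)]
288 [(225, 81), (227, 134), (294, 104)]
-0.095 [275.  274.6] [289.1 274.4]
-0.06 [274.4 241.2] [288.9 241. ]
0.06 [272.1 112.9] [288.  112.7]
0.095 [271.4  70.9] [287.7  70.6]
-0.017 [273.2 206.1] [289.5 205.9]
0.017 [272.5 166.7] [289.3 166.5]
```

step_arm:
  increments:
    - [60,-0.007,0,-0.2,0]
    - [60,-0.007,0,-0.4,0]
    - [60,-0.007,0,-0.6,0]
    - [60,-0.007,0,-0.75,0]
    - [60,-0.007,0,-0.85,0]
    - [60,-0.007,0,-0.93,0]
    - [60,-0.007,0,-0.98,0]
    - [60,-0.007,0,-1,0]
    - [60,-0.007,0,-1,0]
    - [60,-0.007,0,-1,0]

```text
time: 63.27
position: [0.4261, 0.0232, 0.0392]
eef_rot: [0.001, 0.712, 0.702, 0.001]
ft_force: [-0.0, 0.2, -0.3]
width: 0.764
grasp_force: 0.0
```

step_arm:
  increments:
    - [255,0,0,0,0]
    - [255,0,0,0,0]
    - [255,0,0,0,0]
    - [255,0,0,0,0]
    - [255,0,0,0,0]
    - [255,0,0,0,0]
  grip_force: 80

```text
time: 63.77
position: [0.4251, 0.0232, 0.039]
eef_rot: [0.0, 0.712, 0.702, 0.0]
ft_force: [-0.5, -0.9, 5.4]
width: 0.146
grasp_force: 78.4
```

step_arm:
  increments:
    - [255,0,0,0.05,0]
    - [255,0,0,0.15,0]
    - [255,0,0,0.3,0]
    - [255,0,0,0.45,0]
    - [255,0,0,0.6,0]
    - [255,0,0,0.75,0]
    - [255,0,0,0.9,0]
    - [255,0,0,1,0]
    - [255,0,0,1,0]

```text
time: 64.52
position: [0.4266, 0.0233, 0.242]
eef_rot: [0.003, 0.712, 0.702, 0.003]
ft_force: [0.3, -0.3, -3.5]
width: 0.151
grasp_force: 78.7
```

step_arm:
  increments:
    - [255,0.05,0,0.09,-0.005]
    - [255,0.2,0,0.09,-0.01]
    - [255,0.4,-0.005,0.09,-0.02]
    - [255,0.6,-0.01,0.09,-0.0275]
    - [255,0.8,-0.014,0.09,-0.0275]
    - [255,0.93,-0.014,0.09,-0.0275]
    - [255,0.975,-0.014,0.09,-0.0275]
    - [255,0.975,-0.014,0.09,-0.0275]
    - [255,0.975,-0.014,0.09,-0.0275]

```text
time: 65.27
position: [0.6183, 0.0204, 0.2539]
eef_rot: [-0.002, 0.742, 0.67, -0.002]
ft_force: [-0.8, -0.3, -3.5]
width: 0.148
grasp_force: 79.0
```

```bash
cat > kp.py <<'E'
from h import *
c=cap('wrist','kp2');st();im=c['im'];g=cv2.cvtColor(im,cv2.COLOR_BGR2GRAY).astype(int);o=r.get_obs();p=o['position'];yaw=2*np.arctan2(o['eef_rot'][2],o['eef_rot'][1])
a=np.array([np.cos(yaw),np.sin(yaw),0]);n=np.array([a[1],-a[0],0])
zt=p[2]-.004-.029+.014
for s in(-.095,.06,.095): print('bar pred',s,pr(c,[*(p+a*s-n*.007)[:2],zt]).round(1),pr(c,[*(p+a*s+n*.007)[:2],zt]).round(1))
A=np.array([.62950,.10055]);B=np.array([.61337,-.05868])
for nm,q in(('L',A),('R',B)): print('fork mid pred',nm,pr(c,[*q,.194]).round(1))
for y in range(0,330,8): print(y,[(x,int(g[y,x])) for x in range(235,325) if abs(g[y,x]-g[y,x-1])>22])
E
python3 kp.py
```

```text
t 65.32 pos [0.6179 0.0204 0.2547] yaw 84.2 lip x,y,h mm 32.9 235.7 90.3 F [ 0.3  0.7 -3.3] q6 0.12
bar pred -0.095 [265.5 453.9] [294.7 454. ]
bar pred 0.06 [262.2 121.8] [300.  121.8]
bar pred 0.095 [261.2  18.4] [301.6  18.4]
fork mid pred L [288.2  71.9]
fork mid pred R [286.1 367.1]
0 [(275, 99), (285, 143), (286, 167), (295, 143), (296, 110), (312, 142), (320, 135), (321, 102)]
8 [(266, 109), (310, 145), (323, 139), (324, 72)]
16 [(311, 145), (324, 92)]
24 [(312, 144), (324, 145)]
32 [(308, 151)]
40 [(298, 158)]
48 [(297, 153)]
56 [(302, 146)]
64 [(308, 106), (319, 171)]
72 [(305, 98), (308, 116), (320, 170)]
80 []
88 [(303, 179), (306, 204), (307, 156), (308, 75)]
96 []
104 []
112 [(258, 120), (296, 140), (311, 191), (313, 158)]
120 [(258, 128), (259, 105), (295, 151), (311, 198), (315, 147), (324, 203)]
128 [(258, 125), (259, 102), (296, 137), (297, 205)]
136 [(258, 129), (296, 142), (301, 204)]
144 [(258, 129), (259, 104), (296, 147), (302, 203)]
152 [(259, 112), (296, 147), (302, 201), (303, 226)]
160 [(259, 111), (296, 146), (303, 205), (304, 228)]
168 [(259, 119), (295, 1
[... 691 characters left out ...]
241, 82), (255, 51), (256, 27), (299, 60), (300, 90), (313, 74), (314, 31)]
272 [(239, 80), (254, 50), (255, 17), (300, 44), (301, 85), (315, 69), (316, 20)]
280 [(237, 66), (238, 92), (253, 37), (301, 45), (302, 86), (317, 68), (318, 17)]
288 [(235, 70), (236, 96), (251, 70), (252, 23), (258, 66), (284, 83), (285, 51), (302, 44), (303, 86), (319, 47), (320, 21)]
296 [(247, 53), (248, 110), (251, 92), (252, 34), (258, 65), (285, 79), (286, 50), (303, 106), (306, 88), (307, 28)]
304 [(258, 61), (286, 79), (287, 50)]
312 [(252, 62), (257, 25), (258, 57), (293, 77), (294, 48)]
320 [(252, 60), (257, 33), (259, 73), (294, 71), (295, 47)]
328 [(252, 59), (257, 34), (259, 73), (295, 66), (296, 27)]
```

step_arm:
  increments:
    - [255,0.024,0,0,0]
    - [255,0.024,0,-0.02,0]
    - [255,0.024,0,-0.03,0]
    - [255,0.024,0,-0.03,0]
    - [255,0.024,0,-0.03,0]

```text
time: 65.73
position: [0.6239, 0.0204, 0.2503]
eef_rot: [-0.0, 0.742, 0.67, -0.0]
ft_force: [0.2, 1.2, -3.1]
width: 0.149
grasp_force: 79.1
```

```bash
python3 kp.py | head -60 | grep -v "^1[2-9][0-9]\|^2\|^3"
```

```text
t 65.78 pos [0.6242 0.0204 0.2505] yaw 84.2 lip x,y,h mm 39.0 237.2 86.1 F [ 0.3  0.2 -2.8] q6 0.12
bar pred -0.095 [266.6 452.8] [295.8 452.8]
bar pred 0.06 [263.7 121.5] [301.3 121.5]
bar pred 0.095 [262.8  18.6] [303.   18.6]
fork mid pred L [275.3  72.7]
fork mid pred R [275.7 372.3]
0 [(267, 100), (284, 152), (285, 175), (286, 136), (295, 141), (296, 106), (309, 148), (312, 170), (313, 135), (314, 102), (318, 85)]
8 [(258, 109), (309, 147), (316, 137), (317, 68)]
16 [(310, 147), (317, 95), (318, 65)]
40 [(299, 152)]
48 [(297, 157)]
56 [(297, 156)]
64 [(319, 160)]
72 [(254, 87), (256, 119), (319, 159)]
80 [(258, 103), (318, 146)]
88 [(252, 109), (253, 132), (323, 158)]
96 []
104 []
112 [(258, 120), (296, 141)]
```

step_arm:
  increments:
    - [255,-0.004,0,-0.03,0]
    - [255,-0.004,0,-0.06,0]
    - [255,-0.004,0,-0.09,0]
    - [255,-0.004,0,-0.12,0]
    - [255,-0.004,0,-0.14,0]
    - [255,-0.004,0,-0.14,0]

```text
time: 66.28
position: [0.623, 0.0204, 0.2207]
eef_rot: [-0.001, 0.742, 0.67, -0.001]
ft_force: [-1.3, -0.2, -2.9]
width: 0.148
grasp_force: 79.1
```

step_arm:
  increments:
    - [255,0,0,-0.02,0]
    - [255,0,0,-0.04,0]
    - [255,0,0,-0.055,0]
    - [255,0,0,-0.07,0]
    - [255,0,0,-0.078,0]
    - [255,0,0,-0.078,0]

```text
time: 66.78
position: [0.6234, 0.0204, 0.2062]
eef_rot: [-0.0, 0.742, 0.67, -0.0]
ft_force: [-0.7, -1.1, -3.1]
width: 0.151
grasp_force: 79.1
```

step_arm:
  increments:
    - [255,0,0,-0.007,0]
    - [255,0,0,-0.014,0]
    - [255,0,0,-0.016,0]
    - [255,0,0,-0.016,0]

```text
time: 67.12
position: [0.6239, 0.0204, 0.205]
eef_rot: [0.001, 0.742, 0.67, 0.001]
ft_force: [-1.8, -0.3, 5.9]
width: 0.147
grasp_force: 80.2
```

step_arm:
  increments:
    - [200,0,0,0.006,0]
    - [100,0,0,0.006,0]
    - [60,0,0,0.006,0]
    - [60,0,0,0.006,0]
    - [60,0,0,0.1,0]
    - [60,0,0,0.3,0]
    - [60,0,0,0.5,0]
    - [60,0,0,0.7,0]
    - [60,0,0,0.8,0]
    - [60,0,0,0.8,0]

```text
time: 67.95
position: [0.6254, 0.0204, 0.3699]
eef_rot: [0.004, 0.742, 0.67, 0.004]
ft_force: [0.7, -0.0, 0.3]
width: 0.764
grasp_force: 0.0
```

step_arm:
  increments:
    - [60,-0.2,0,0,0]
    - [60,-0.4,0,0,0]
    - [60,-0.6,0,0,0]
    - [60,-0.8,0,0,0]
    - [60,-0.8,0,0,0]
    - [60,-0.8,0,0,0]

```text
time: 68.45
position: [0.4617, 0.0204, 0.3633]
eef_rot: [0.0, 0.742, 0.67, 0.0]
ft_force: [1.6, -0.3, 0.3]
width: 0.764
grasp_force: 0.0
```

```bash
python3 -c "
from h import *
st()
for n in('top','scene'):
  c=cap(n,'fin_'+n);g=cv2.cvtColor(c['im'],cv2.COLOR_BGR2GRAY).astype(int)
  a=np.array([.0161,.1592])/.16; nn=np.array([a[1],-a[0]]); J=np.array([.6215,.020])
  for s in(-.093,-.05,.05,.093):
    q0=pr(c,[*(J+a*s-nn*.02),.186]);q1=pr(c,[*(J+a*s+nn*.02),.186]); ts=np.linspace(0,1,21)
    print(n,s,q0.round(1),q1.round(1),[int(g[int(round(v)),int(round(u))]) for u,v in (q0+(q1-q0)*t for t in ts)])
  # scoop handle, lid ok; stray whites
  print('handle px',pr(c,[.4485,-.4313,.206]).round(1),c['im'][tuple(pr(c,[.4485,-.4313,.206]).round().astype(int)[::-1])])
"
```

```text
t 68.45 pos [0.4617 0.0204 0.3633] yaw 84.2 lip x,y,h mm -118.8 198.7 198.9 F [ 1.6 -0.3  0.3] q6 0.12
top -0.093 [301.3 162.8] [303.1 146.9] [145, 151, 158, 157, 157, 151, 130, 79, 128, 128, 200, 182, 175, 169, 147, 177, 161, 163, 166, 166, 162]
top -0.05 [283.2 160.8] [285.2 144.8] [78, 77, 75, 74, 118, 121, 119, 121, 120, 120, 120, 121, 119, 122, 127, 129, 124, 127, 128, 128, 127]
top 0.05 [241.3 155.9] [243.6 140.1] [105, 107, 111, 111, 107, 110, 113, 114, 114, 114, 115, 117, 124, 124, 121, 123, 126, 125, 125, 128, 130]
top 0.093 [223.3 153.8] [225.8 138. ] [111, 109, 107, 113, 113, 114, 118, 117, 117, 118, 115, 119, 127, 127, 127, 123, 128, 127, 127, 128, 126]
handle px [462.3 224.4] [ 65 123 195]
scene -0.093 [275.3 231.8] [278.2 246.6] [168, 166, 166, 164, 163, 163, 167, 162, 164, 177, 178, 184, 182, 182, 159, 126, 122, 122, 154, 154, 148]
scene -0.05 [293. 229.] [296.3 243.6] [162, 156, 156, 170, 214, 216, 216, 197, 180, 179, 171, 178, 182, 182, 162, 130, 111, 111, 124, 136, 138]
scene 0.05 [333.5 222.4] [337.7 236.8] [165, 162, 153, 157, 157, 164, 152, 152, 164, 181, 175, 175, 171, 187, 187, 132, 108, 143, 143, 156, 152]
scene 0.093 [350.6 219.7] [355.2 233.9] [110, 110, 107, 107, 106, 106, 99, 157, 157, 138, 176, 176, 188, 144, 126, 126, 102, 103, 103, 103, 99]
handle px [114.1 214.1] [ 68 119 179]
```

The bar reads at a constant offset along its whole length at seat height, so it lies level in both forks. The scoop handle is in place. Handing in.

```bash
python3 -c "
from bench import r
print(r.job_done())"
```

```text
the job is handed in; nothing more can be done
None
```

I handed the job in at about 68 s: all six balls tipped into the mill jar, the scoop hung back in the rack's middle slot, the lid on, and the keeper bar lying in both forks. The balls sank out of sight in the jar's slurry, so that they are in it rests on the scoop, canister and table showing none left.

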